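# Pack away the fixings and dress the door closer display

## Task

Make the door closer display ready: fold the demo closer's swing arm back against the painted board, lift every bucket of fixings by its bail and stand it in the stock well, never tipping one over, then slide the steel cover over the well until it drops flush into its rebate. Last, lift the pivot hinge sample by its carrying bow and stand it in the middle of the closed cover, square with the display and with its bow running along the well, and leave the bracket, the hold-open arm and the carton where they are.

Things in the scene. Friction and masses are not known exactly. Their poses are not given: they have to be found in the camera images.
- plinth: white display plinth, fixed, place and yaw vary. Origin: centre of its underside at shelf height; x away from the robot, y left along it, z up. Spans x -150 to 145, y -164 to 265 mm: near deck x -150 to 0, well with rebate x 0 to 120, far rim (deck height) x 120 to 145. Full-depth side rails, 112 mm high, at y -164..-152 and 152..164; the cover slides between them
- deck (a point): middle of the near deck's white top (103 mm above the shelf), where the cover starts; axes as the plinth's
- well_floor (a point): middle of the stock well's floor, 8 mm above the shelf, at plinth x 60, y 0; axes as the plinth's. Straight walls; the mouth is 104 mm in x and 290 mm in y, room for four buckets in a row along y
- well_seat (a point): middle of the rebate for the cover, at the level of its floor (97 mm above the shelf, 6 mm below the deck and 89 mm above the well floor); axes as the plinth's. The rebate is 120 mm in x, 304 in y; ledges 8 mm wide front and back, 7 mm at the ends. The seated cover's origin comes here
- board_top (a point): middle of the top of the green painted wood board, 30 mm thick, 295 long (plinth x), 235 mm high above the shelf, at the left end of the plinth. It carries the grey closer body towards the well: plinth x -100 to 120, y 190 to 235, heights 130 to 190 mm
- closer_arm (a joint): angle of the demo closer's swing arm about its upright spindle: 0 = folded parallel to the board, pointing to plinth -x (a stop); grows counterclockwise seen from above, at 1.57 the arm points to plinth -y, across the well; at most 1.7. It stays where left; about 1 N at the tip moves it
- swing_pivot (a point): point on the upright spindle axis of the swing arm, 200 mm above the shelf (plinth x 60, y 212)
- swing_stud (a point): upright black roller stud at the swing arm's tip, 14 mm in diameter, from 203 to 237 mm above the shelf; this point is at 222 mm, 180 mm from the spindle axis. The dark steel arm bar under it, 18 mm wide, lies at heights 197 to 203 mm. The stud can turn in a grip as the arm swings
- cover: flat bare steel cover, 117 (x) x 300 (y) x 6 mm, 450 g; black pull lip at the middle of its near (-x) edge, 110 mm long, 8 thick, flush with the edge, 18 mm above the plate. Starts on the near deck between the rails (2 mm play a side); pushed to +x it tips a little onto the ledges, then drops into the rebate, top level with the deck. Origin: centre of its underside; axes as the plinth's
- sample: pivot hinge sample, 350 g: blue painted base 60 (x) x 80 (y) x 18 mm, a chrome pivot hinge on it (to 54 mm high) and over it a wire carrying bow with a round black grip, 10 mm thick, 52 long along the sample's y, centre line 85 mm above the origin. Origin: centre of the base's underside; z up
- bracket: silver closer bracket, an angle 90 x 48 x 50 mm high, standing to the left; a bystander. Origin: on its underside
- hold_arm: black hold-open arm, 228 x 28 x 17 mm, lying to the left; a bystander. Origin: centre of its underside
- carton: closed cardboard carton, 60 x 150 x 60 mm, at the far right; a bystander. Origin: centre of its underside
- bucket1: display bucket filled with brass screws, 250 g, solid inside; 50 mm across the foot, 60 at the rim, 46 high. A stiff wire bail stands fixed upright with a round wooden grip, 10 mm thick, 40 long along the bucket's y, centre line 78 mm above the origin (top 83). Origin: centre of the foot; z up. None if absent
- bucket2: display bucket filled with bright steel screws, 250 g, solid inside; 50 mm across the foot, 60 at the rim, 46 high. A stiff wire bail stands fixed upright with a round wooden grip, 10 mm thick, 40 long along the bucket's y, centre line 78 mm above the origin (top 83). Origin: centre of the foot; z up. None if absent
- bucket3: display bucket filled with dark screws, 250 g, solid inside; 50 mm across the foot, 60 at the rim, 46 high. A stiff wire bail stands fixed upright with a round wooden grip, 10 mm thick, 40 long along the bucket's y, centre line 78 mm above the origin (top 83). Origin: centre of the foot; z up. None if absent
- bucket4: display bucket filled with copper-coloured screws, 250 g, solid inside; 50 mm across the foot, 60 at the rim, 46 high. A stiff wire bail stands fixed upright with a round wooden grip, 10 mm thick, 40 long along the bucket's y, centre line 78 mm above the origin (top 83). Origin: centre of the foot; z up. None if absent
Not all that is in view belongs to the job. Leave any turquoise look-alike of the sample alone.

How it is judged:
On the way, in this order (a step that is already met when the one before it is completed fails the run):
1. every bucket stands upright in the stock well (x of bucket1 in the frame of well_seat between -0.045 and 0.045 m and y of bucket1 in the frame of well_seat between -0.135 and 0.135 m and z of each of bucket1, bucket2, bucket3, bucket4 in the frame of well_seat below -0.08 m and angle between each of bucket1, bucket2, bucket3, bucket4's own z axis and vertical below 0.12 rad and x of bucket2 in the frame of well_seat between -0.045 and 0.045 m and y of bucket2 in the frame of well_seat between -0.135 and 0.135 m and x of bucket3 in the frame of well_seat between -0.045 and 0.045 m and y of bucket3 in the frame of well_seat between -0.135 and 0.135 m and x of bucket4 in the frame of well_seat between -0.045 and 0.045 m and y of bucket4 in the frame of well_seat between -0.135 and 0.135 m), for 0.2 s.
2. the cover has dropped flush into its rebate over the well (x of cover in the frame of well_seat between -0.006 and 0.006 m and z of cover in the frame of well_seat below 0.002 m and angle between cover's own z axis and vertical below 0.015 rad), for 0.2 s.
At the end, for the whole second after the job is handed in: Arm folded (within 0.1 rad); every bucket upright on the well floor; cover level in its rebate (2 mm in height, 6 mm front to back); sample at rest upright on the cover, within 22 mm of its middle front to back and 35 mm along the well, its bow along the well within 0.2 rad (all of step 1 and all of step 2 and value of joint closer_arm below 0.1 rad and x of sample in the frame of well_seat between -0.022 and 0.022 m and y of sample in the frame of well_seat between -0.035 and 0.035 m and z of sample in the frame of well_seat between 0.003 and 0.01 m and angle between sample's own z axis and vertical below 0.06 rad and angle between the x axis of sample and the x axis of well_seat, either way round below 0.2 rad and linear speed of sample below 0.01 m/s); the robot touches nothing.
It fails at once if a bucket is tipped over (angle between any of bucket1, bucket2, bucket3, bucket4's own z axis and vertical above 0.8 rad).
It fails at once if the bracket is moved more than 25 mm (distance of bracket from where it was at the start of the episode above 0.025 m).
It fails at once if the hold-open arm is moved more than 25 mm (distance of hold_arm from where it was at the start of the episode above 0.025 m).
It fails at once if the carton is moved more than 25 mm (distance of carton from where it was at the start of the episode above 0.025 m).
Of bucket1, bucket2, bucket3, bucket4 only 2 to 4 are there at a start; the rules pass over those that are not, and their reading is None.
At some moment in a run one of bucket1, bucket2, bucket3, bucket4, sample may be knocked a few centimetres aside while the robot is not near it.
It also fails if it takes over 210 s, if anything falls off the work surface, if the arm or the gripper's body presses on something with over 40 N, if the wrist force passes 120 N, or if a joint passes its speed limit or range.

## Robot

A 6-joint arm with a two-finger parallel gripper is mounted at the origin on the work surface. World frame = base frame: x ahead of the robot, y to its left, z up, the work surface at z = 0. Lengths are in m, angles in rad, forces in N, time in s.
With the tool pointing down it reaches from about 0.275 to 0.75 m from the base axis. Payload 10.2 kg.
Tool frame: the origin (TCP) lies on the centre line of the jaws, within the pads' length; the fingertips stand robot.tip_reach ahead of it and the grasp point (between the pads) lies 2 mm behind it (robot.tip_reach is the distance from the TCP to the fingertips, in m); z points along the fingers, y is the direction in which the jaws open and shut (so a half turn about z gives the same grasp; the last joint's range is limited). The gripper opens to 88 mm and grips with 3 to 60 N. Pads are 18 mm wide; open, the fingers measure 123 mm over their backs; the gripper's body (75 mm by 187 mm) begins 45 mm behind the grasp point.
Start: joints at [-1.332, 0.313, 1.498, -0, 1.331, -0.223], TCP at [0.234, -0.47, 0.256] pointing down, gripper open.
Joint ranges: [-2.94, 2.94], [-0.97, 2.17], [0.19, 2.56], [-1.23, 4.37], [0.02, 3.11], [-2.88, 2.88]. Speed limits (rad/s): [2.39, 2.39, 3.01, 3.14, 3.14, 3.14].

## Interface

Orientations are given as a unit quaternion [x, y, z, w].
In Python, from plant import get_obs, grab_frame, robot gives the robot as it stands. The module is installed in compiled form; this text tells all that it offers.
- The arm moves only by the shell command python3 -m jog 'ROWS'. ROWS is JSON, a list of rows, each an object of numbers: "dx", "dy", "dz": the shift along the world's x, y, z in cm; "wx", "wy", "wz": the turn, a rotation vector about the world's x, y, z in degrees; "fingers": the closure in counts, from 0 (fully open) to 255 (shut). A call has 1 to 20 rows; each row shifts and turns the pose as measured when the row begins; what a row does not reach is not made up. A row lasts 1/8 s, in which the tool goes at most 62.5 mm and 10.7 degrees, less where a joint would pass 70% of its speed; a pose out of reach is approached as far as the arm can. A call with a gripper value outside its range is refused whole. The fingers move at their own pace and stop on an object; the grip force is fixed at half the most. Time passes only in rows, so rows that do not move let the fingers close. It gives the time, the measured TCP pose, the force and the opening at its end, in the units of the state.
- get_obs(): the state, without advancing time (a new reading comes with each control period).
- grab_frame(name): name is "scene" or "side" or "wrist"; returns a dict with "frame" (384x512x3 uint8, red, green, blue), "fx", "fy", "cx", "cy" (pixels), "R" (3x3) and "t" (3): a world point X has camera coordinates R X + t; the wrist camera has in their place "hand_eye" (4x4, takes a point from camera to tool coordinates, whose origin is the TCP and whose axes are the flange's). Camera axes: x right, y down, z forward; pixel columns grow to the right and rows downward; lengths in m; the calibration is good to about 2 mm. A picture is of the moment at which its call begins: read the wrist's pose just before it. There is no depth.
- robot.finish_job(): hands the job in, once; it reports no verdict.
The state is a dict: "time": time; "joint_positions": joint angles; "qd": joint speeds; "tau": joint torques, N m; "eef_pos": TCP position; "tool_rot": TCP orientation; "force": force on the tool from outside, world axes, zero at the start; "wrist_torque": the same for the moment, N m; "gripper_width": finger opening in m.
Only numpy, scipy, OpenCV 4.12 (cv2) and the standard library are available. Lean on these libraries where they do the work, as an engineer would, in place of code of your own. Each camera call takes 0.05 s, during which the arm holds its last target.

## Working session

There is one attempt and no reset: what is moved stays moved. The work goes in short steps, Python scripts to look and compute and a shell command to move; the robot and the scene stay as the last step left them, time stands still between calls to the robot, and variables do not carry over. Pictures are saved under pics/ and viewed, and the job is handed in when it is done.

```bash
mkdir -p pics
cat > h.py <<'E'
import numpy as np, cv2
from plant import get_obs, grab_frame, robot
from scipy.spatial.transform import Rotation as Rn
def cam(name):
    o=get_obs(); f=grab_frame(name); 
    K=np.array([[f['fx'],0,f['cx']],[0,f['fy'],f['cy']],[0,0,1]])
    if 'R' in f and name!='wrist':
        R=np.array(f['R']);t=np.array(f['t'])
    else:
        H=np.array(f['hand_eye']); Rt=Rn.from_quat(o['tool_rot']).as_matrix()
        Rc=Rt@H[:3,:3]; c=np.array(o['eef_pos'])+Rt@H[:3,3]
        R=Rc.T; t=-R@c
    return np.array(f['frame']),K,R,t
def save(fr,n): cv2.imwrite(f'pics/{n}.png',cv2.cvtColor(fr,cv2.COLOR_RGB2BGR))
def ray(px,K,R,t):
    d=R.T@np.linalg.inv(K)@np.array([px[0],px[1],1.]); return -R.T@t,d
def onz(px,z,K,R,t):
    c,d=ray(px,K,R,t); return c+d*(z-c[2])/d[2]
def proj(X,K,R,t):
    p=K@(R@np.asarray(X,float)+t); return p[:2]/p[2]
E
python3 - <<'E'
from h import *
for n in['scene','side','wrist']:
    fr,K,R,t=cam(n); save(fr,n+'0'); print(n,(-R.T@t).round(3),K[0,0])
o=get_obs();print(o['time'],o['eef_pos'],o['tool_rot'],o['gripper_width'],robot.tip_reach)
E
```

```text
scene [1.083 0.328 1.139] 436.1652584013434
side [0.241 1.002 0.828] 406.8154758620346
wrist [ 0.301 -0.437  0.384] 324.77998677172695
0.15 [ 0.2338675  -0.46985359  0.25532146] [ 9.73455693e-01  2.28875044e-01 -1.64030035e-05 -4.77038218e-04] 0.08814184695688676 0.017
```

View pics/scene0.png

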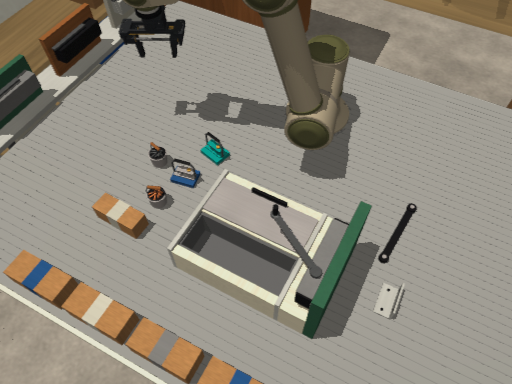

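View pics/side0.png

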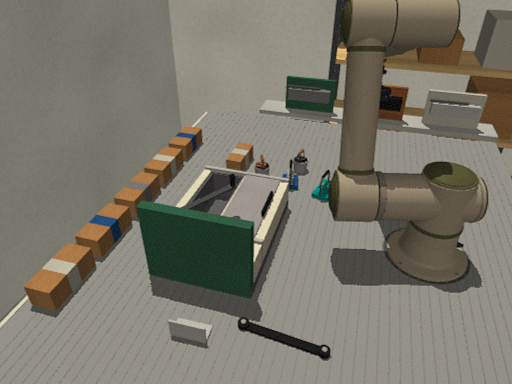

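View pics/wrist0.png

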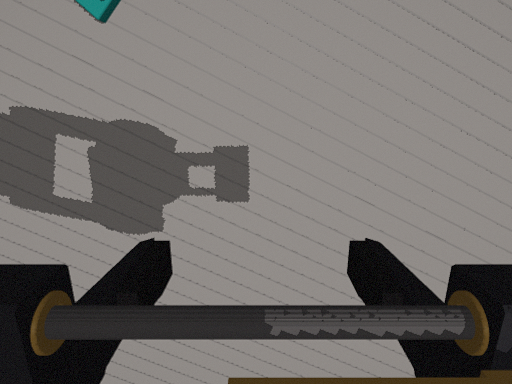

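Run:
```python
from h import *
a=cv2.imread('pics/scene0.png')
cv2.imwrite('pics/z1.png',cv2.resize(a[165:335,150:380],None,fx=3.4,fy=3.4,interpolation=cv2.INTER_CUBIC))
cv2.imwrite('pics/z2.png',cv2.resize(a[120:240,90:240],None,fx=5,fy=5,interpolation=cv2.INTER_CUBIC))
b=cv2.imread('pics/side0.png')
cv2.imwrite('pics/z3.png',cv2.resize(b[135:305,135:345],None,fx=3.5,fy=3.5,interpolation=cv2.INTER_CUBIC))
```

```text
(no output)
```

View pics/z1.png

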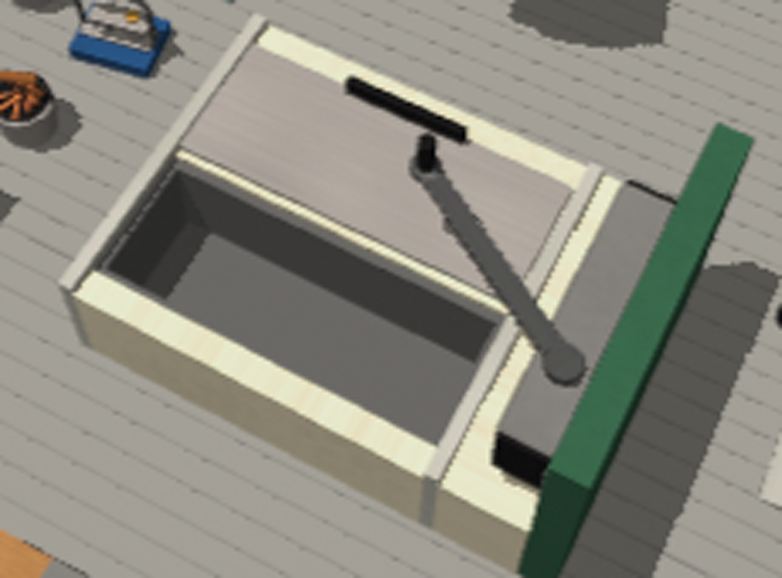

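View pics/z2.png

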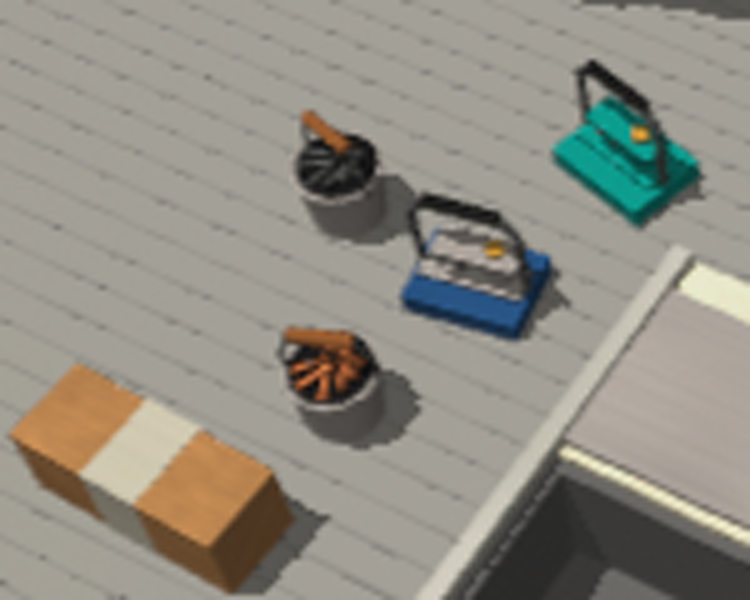

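View pics/z3.png

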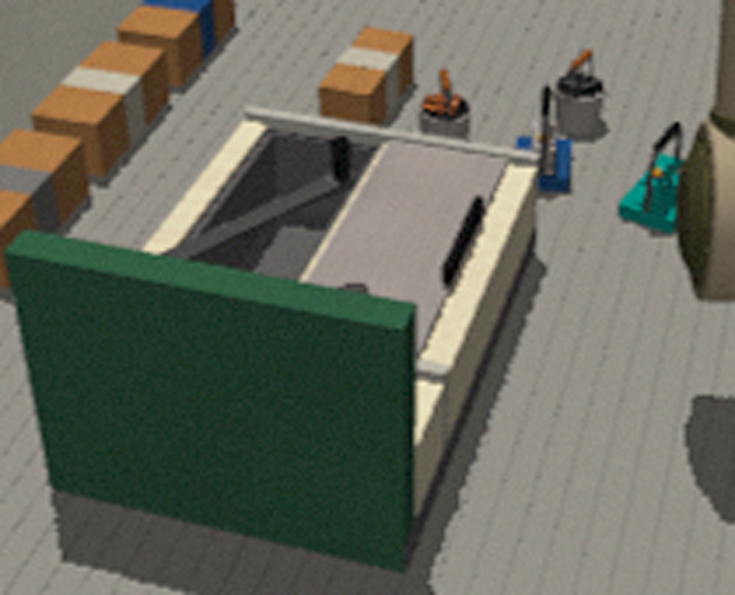

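```bash
cat > fitp.py <<'E'
from h import *
from scipy.optimize import least_squares
E
python3 - <<'E'
from h import *
fr,K,R,t=cam('scene')
z=lambda u,v:(150+u/3.4,165+v/3.4)
pts=[((720,123),(-.15,.235),.235),((754,140),(-.15,.265),.235),((553,470),(.145,.235),.235),((590,487),(.145,.265),.235),((252,16),(-.15,-.164),.112),((62,286),(.145,-.164),.112),((268,24),(-.15,-.152),.112),((430,478),(.145,.152),.112)]
A=[];B=[]
for p,q,h in pts:
    X=onz(z(*p),h,K,R,t); A.append(q);B.append(X[:2]);print(q,X.round(4))
A=np.array(A);B=np.array(B);ca=A.mean(0);cb=B.mean(0)
a=A-ca;b=B-cb
yaw=np.arctan2((a[:,0]*b[:,1]-a[:,1]*b[:,0]).sum(),(a*b).sum())
Rm=np.array([[np.cos(yaw),-np.sin(yaw)],[np.sin(yaw),np.cos(yaw)]])
o=cb-Rm@ca
print('plinth',o,yaw,np.degrees(yaw)); print((B-(A@Rm.T+o)).round(4))
P=lambda x,y:o+Rm@np.array([x,y])
print('well',P(.06,0),'deck',P(-.075,0),'pivot',P(.06,.212))
# stud: z1 (427,150)
for nm,p,h in[('studtop',(428,138),.237)]:
    X=onz(z(*p),h,K,R,t); l=Rm.T@(X[:2]-o); print(nm,X.round(4),l, np.hypot(*(l-[.06,.212])))
    print('angle',np.arctan2(l[1]-.212,l[0]-.06))
zz=lambda u,v:(90+u/5,120+v/5)
for nm,p,q,h in[('dark grip',(308,116),(346,148),.078),('copper grip',(288,334),(350,340),.078),('sample grip',(418,202),(496,215),.085),('decoy',(585,68),(642,104),.085)]:
    a=onz(zz(*p),h,K,R,t);b=onz(zz(*q),h,K,R,t);m=(a+b)/2;d=b-a
    print(nm,m[:2].round(4),'len',np.hypot(*d[:2]).round(3),'ang',np.degrees(np.arctan2(d[1],d[0])).round(1))
E
```

```text
(-0.15, 0.235) [0.4489 0.2862 0.235 ]
(-0.15, 0.265) [0.4513 0.3129 0.235 ]
(0.145, 0.235) [0.743  0.2832 0.235 ]
(0.145, 0.265) [0.7423 0.3081 0.235 ]
(-0.15, -0.164) [ 0.447  -0.1157  0.112 ]
(0.145, -0.164) [ 0.7384 -0.1147  0.112 ]
(-0.15, -0.152) [ 0.4481 -0.0992  0.112 ]
(0.145, 0.152) [0.7427 0.2021 0.112 ]
plinth [0.59711412 0.04883883] -0.007225271606908736 -0.41397756891157694
[[ 0.0001  0.0013]
 [ 0.0023 -0.002 ]
 [-0.0008  0.0004]
 [-0.0017 -0.0047]
 [ 0.0011 -0.0016]
 [-0.0025  0.0015]
 [ 0.002   0.0029]
 [-0.0005  0.0023]]
well [0.65711255 0.04840532] deck [0.52211607 0.04938072] pivot [0.65864429 0.26039978]
studtop [0.5602 0.105  0.237 ] [-0.03731336  0.05585315] 0.18398838909158755
angle -2.128112408962627
dark grip [ 0.4475 -0.3678] len 0.038 ang 74.0
copper grip [ 0.5789 -0.2811] len 0.037 ang 111.2
sample grip [ 0.4647 -0.258 ] len 0.05 ang 106.1
decoy [ 0.3356 -0.2243] len 0.048 ang 79.3
```

```bash
python3 -m jog '[{"dz":4},{"dx":2.7,"dy":4.6,"wz":5.3},{"dx":2.7,"dy":4.6,"wz":5.3},{"dx":2.7,"dy":4.6,"wz":5.3},{"dx":2.7,"dy":4.6,"wz":5.3},{"dx":2.7,"dy":4.6,"wz":5.3},{"dx":2.7,"dy":4.6,"wz":5.3},{"dx":2.7,"dy":4.6,"wz":5.3},{"dx":2.7,"dy":4.6,"wz":5.3},{"dx":2.7,"dy":4.6,"wz":5.3},{"dx":2.7,"dy":4.6,"wz":5.3},{"dx":2.7,"dy":4.6,"wz":5.3},{"wz":5}]'
cat > st.py <<'E'
from h import *
o=get_obs();Rt=Rn.from_quat(o['tool_rot']).as_matrix()
print('t',round(o['time'],2),'pos',np.round(o['eef_pos'],4),'jawdeg',np.degrees(np.arctan2(Rt[1,1],Rt[0,1])).round(2),'z',Rt[:,2].round(3),'w',round(o['gripper_width'],4),'F',np.round(o['force'],1),'q6',round(o['joint_positions'][5],2))
E
python3 st.py; python3 -c "
from h import *
fr,K,R,t=cam('wrist');save(fr,'w1')
fr,K,R,t=cam('scene');save(fr,'s1')"
```

```text
t 0.2 pos [ 0.2339 -0.4699  0.2554] jawdeg -63.54 z [-0.     0.001 -1.   ] w 0.0883 F [-0.5 -0.  -0. ] q6 -0.22invalid input
```

View pics/w1.png

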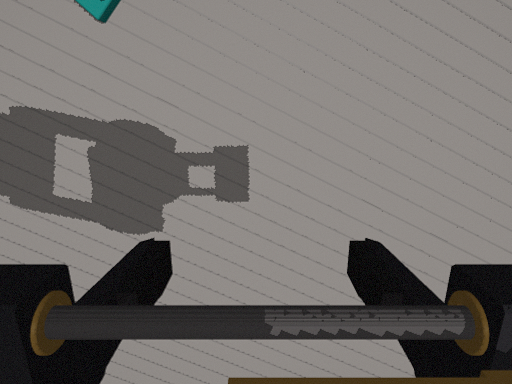

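View pics/s1.png

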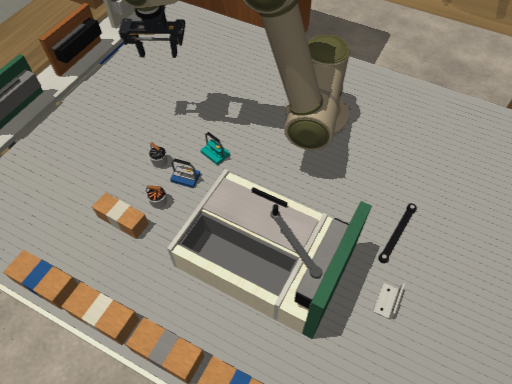

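The robot has not moved because the call was refused. I'll test what format the rows need.

```bash
python3 -m jog '[{"dx":0,"dy":0,"dz":4,"wx":0,"wy":0,"wz":0,"fingers":0}]'; python3 -m jog '[{"dx":2.7,"dy":4.6,"dz":0,"wx":0,"wy":0,"wz":5.3}]';python3 -m jog '[{"dx":2.7,"dy":4.6,"wz":5.3,"fingers":0}]'
```

```text
time: 0.42
eef_pos: [0.2336, -0.4691, 0.2938]
tool_rot: [0.973, 0.229, -0.0, -0.003]
force: [-0.0, -0.3, 1.7]
gripper_width: 0.0882invalid input
invalid input
```

```bash
python3 -m jog '[{"dx":2.7,"dy":4.6,"dz":0,"wx":0,"wy":0,"wz":5.3,"fingers":0},{"dx":2.7,"dy":4.6,"dz":0,"wx":0,"wy":0,"wz":5.3,"fingers":0},{"dx":2.7,"dy":4.6,"dz":0,"wx":0,"wy":0,"wz":5.3,"fingers":0},{"dx":2.7,"dy":4.6,"dz":0,"wx":0,"wy":0,"wz":5.3,"fingers":0},{"dx":2.7,"dy":4.6,"dz":0,"wx":0,"wy":0,"wz":5.3,"fingers":0},{"dx":2.7,"dy":4.6,"dz":0,"wx":0,"wy":0,"wz":5.3,"fingers":0},{"dx":2.7,"dy":4.6,"dz":0,"wx":0,"wy":0,"wz":5.3,"fingers":0},{"dx":2.7,"dy":4.6,"dz":0,"wx":0,"wy":0,"wz":5.3,"fingers":0},{"dx":2.7,"dy":4.6,"dz":0,"wx":0,"wy":0,"wz":5.3,"fingers":0},{"dx":2.7,"dy":4.6,"dz":0,"wx":0,"wy":0,"wz":5.3,"fingers":0},{"dx":0,"dy":0,"dz":0,"wx":0,"wy":0,"wz":0,"fingers":0}]'
python3 st.py; python3 -c "
from h import *
fr,K,R,t=cam('wrist');save(fr,'w2')
fr,K,R,t=cam('scene');save(fr,'s2')"
```

```text
time: 1.8
eef_pos: [0.5091, 0.0061, 0.2961]
tool_rot: [0.76, 0.65, 0.0, 0.0]
force: [-0.3, -0.5, -0.2]
gripper_width: 0.088
t 1.8 pos [0.5091 0.0061 0.2961] jawdeg -8.89 z [ 0.001  0.    -1.   ] w 0.088 F [-0.3 -0.5 -0.2] q6 -0.06
```

View pics/w2.png

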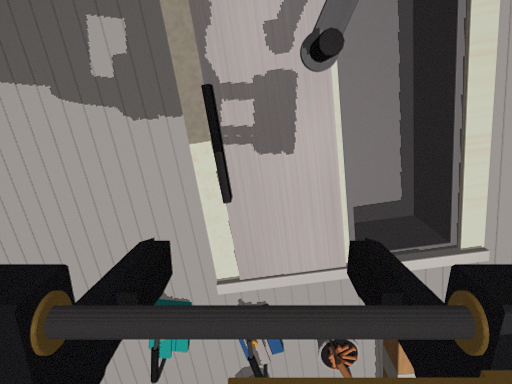

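View pics/s2.png

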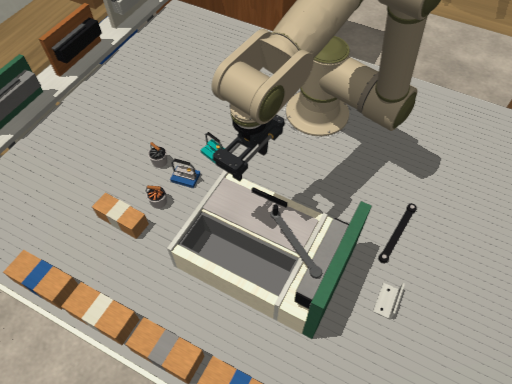

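Wrist view: stud top at about (330,42), lip at (217,145), well to the right. The scene view shows no more buckets where the arm had been, so there are two: dark at (157,155) and copper at (156,193).

Run:
```python
from h import *
fr,K,R,t=cam('wrist')
print('stud',onz((330,42),.237,K,R,t))
for n,p,h in[('rail in near',(218,291),.112),('rail out far',(488,258),.112),('rail',(350,268),.112),('cover far right',(345,262),.109),('cover far left',(340,90),.109),('rim far a',(458,245),.103),('rim b',(468,0),.103)]:
    print(n,onz(p,h,K,R,t).round(4))
```

```text
stud [0.56077098 0.09961275 0.237     ]
rail in near [ 0.4417 -0.1168  0.112 ]
rail out far [ 0.7349 -0.1234  0.112 ]
rail [ 0.5881 -0.1117  0.112 ]
cover far right [ 0.584  -0.1053  0.109 ]
cover far left [0.5942 0.0725 0.109 ]
rim far a [ 0.7082 -0.1079  0.103 ]
rim b [0.7128 0.1291 0.103 ]
```

```bash
python3 -m jog '[{"dx":2.7,"dy":4.8,"dz":0,"wx":0,"wy":0,"wz":4.5,"fingers":0},{"dx":2.6,"dy":4.8,"dz":0,"wx":0,"wy":0,"wz":4.5,"fingers":0},{"dx":0,"dy":0,"dz":0,"wx":0,"wy":0,"wz":0,"fingers":0}]'
python3 st.py; python3 -c "
from h import *
fr,K,R,t=cam('scene');save(cv2.resize(fr[140:300,180:380],None,fx=4,fy=4),'s3')"
```

```text
time: 2.33
eef_pos: [0.562, 0.0964, 0.2971]
tool_rot: [0.71, 0.704, 0.0, 0.001]
force: [-1.6, -1.2, 0.2]
gripper_width: 0.0883
t 2.33 pos [0.562  0.0964 0.2971] jawdeg -0.54 z [ 0.002 -0.001 -1.   ] w 0.0883 F [-1.6 -1.2  0.2] q6 -0.03
```

View pics/s3.png

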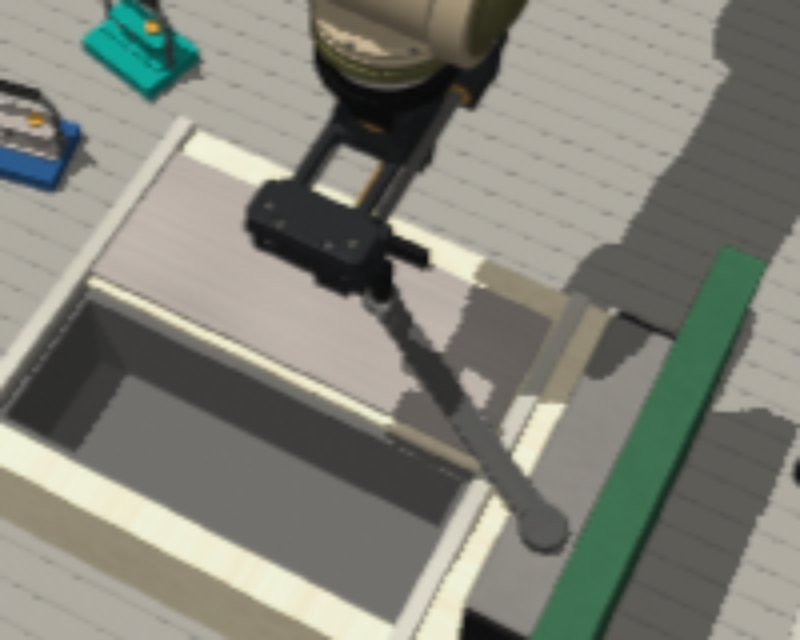

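```bash
python3 -m jog '[{"dx":0,"dy":0.5,"dz":-3.5,"wx":0,"wy":0,"wz":0,"fingers":0},{"dx":0,"dy":0,"dz":-3.4,"wx":0,"wy":0,"wz":0,"fingers":0},{"dx":0,"dy":0,"dz":0,"wx":0,"wy":0,"wz":0,"fingers":120},{"dx":0,"dy":0,"dz":0,"wx":0,"wy":0,"wz":0,"fingers":255},{"dx":0,"dy":0,"dz":0,"wx":0,"wy":0,"wz":0,"fingers":255},{"dx":0,"dy":0,"dz":0,"wx":0,"wy":0,"wz":0,"fingers":255},{"dx":0,"dy":0,"dz":0,"wx":0,"wy":0,"wz":0,"fingers":255},{"dx":0,"dy":0,"dz":0,"wx":0,"wy":0,"wz":0,"fingers":255}]'
python3 st.py
```

```text
time: 3.38
eef_pos: [0.5617, 0.0924, 0.233]
tool_rot: [0.716, 0.699, 0.003, 0.005]
force: [-0.1, 0.1, 1.2]
gripper_width: 0.0304
t 3.38 pos [0.5617 0.0924 0.233 ] jawdeg -1.38 z [ 0.01  -0.003 -1.   ] w 0.0304 F [-0.1  0.1  1.2] q6 -0.02
```

```bash
python3 -m jog '[{"dx":0,"dy":0,"dz":0,"wx":0,"wy":0,"wz":0,"fingers":255},{"dx":0,"dy":0,"dz":0,"wx":0,"wy":0,"wz":0,"fingers":255}]'
python3 st.py; python3 -c "
from h import *
fr,K,R,t=cam('scene');save(cv2.resize(fr[140:300,180:380],None,fx=4,fy=4),'s4')
fr,K,R,t=cam('wrist');save(fr,'w4')
fr,K,R,t=cam('side');save(cv2.resize(fr[130:290,150:350],None,fx=4,fy=4),'d4')"
```

```text
time: 3.62
eef_pos: [0.5618, 0.0925, 0.2331]
tool_rot: [0.715, 0.699, 0.003, 0.005]
force: [0.3, 0.2, -0.1]
gripper_width: 0.0108
t 3.62 pos [0.5618 0.0925 0.2331] jawdeg -1.36 z [ 0.011 -0.003 -1.   ] w 0.0108 F [ 0.3  0.2 -0.1] q6 -0.02
```

View pics/s4.png

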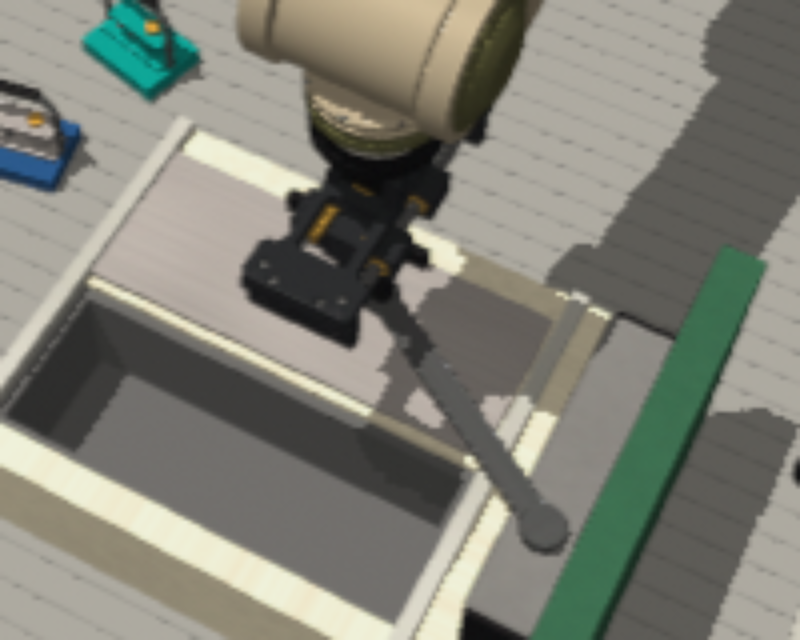

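View pics/w4.png

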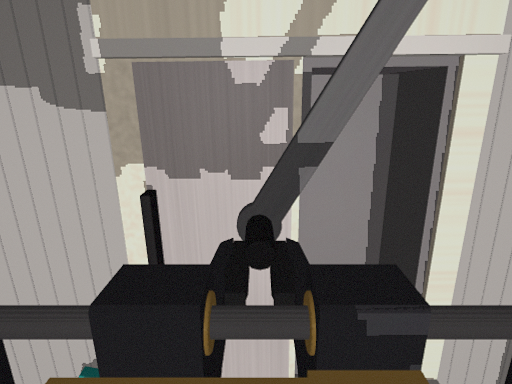

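View pics/d4.png

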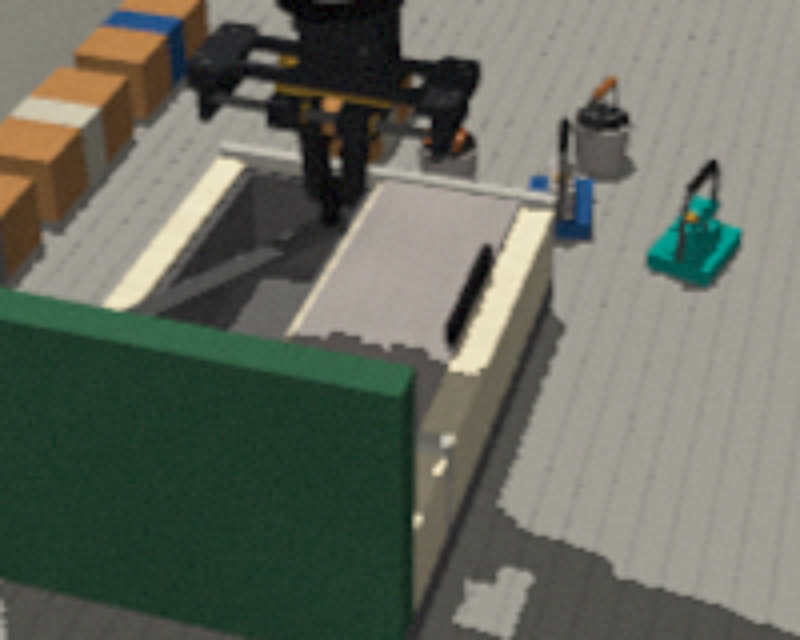

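```bash
python3 -m jog '[{"dx":0,"dy":0,"dz":0,"wx":0,"wy":0,"wz":0,"fingers":120},{"dx":0,"dy":0,"dz":0,"wx":0,"wy":0,"wz":0,"fingers":120},{"dx":0,"dy":0,"dz":0,"wx":0,"wy":0,"wz":0,"fingers":120},{"dx":0,"dy":0.5,"dz":-0.3,"wx":0,"wy":0,"wz":0,"fingers":120},{"dx":0,"dy":0.5,"dz":-0.3,"wx":0,"wy":0,"wz":0,"fingers":120},{"dx":0,"dy":0,"dz":0,"wx":0,"wy":0,"wz":0,"fingers":120}]'
python3 st.py; python3 -c "
from h import *
fr,K,R,t=cam('wrist');save(fr,'w5')
print(onz((260,225),.237,K,R,t))"
```

```text
time: 4.53
eef_pos: [0.5615, 0.1033, 0.2263]
tool_rot: [0.715, 0.699, 0.002, 0.005]
force: [-0.3, -0.8, -0.5]
gripper_width: 0.0464
t 4.53 pos [0.5615 0.1033 0.2263] jawdeg -1.35 z [ 0.01  -0.004 -1.   ] w 0.0464 F [-0.3 -0.8 -0.5] q6 0.0
[0.5612835  0.13110327 0.237     ]
```

View pics/w5.png

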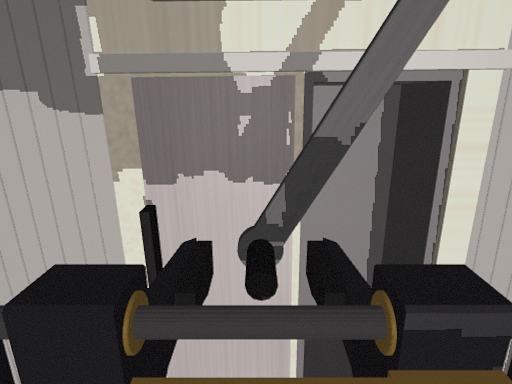

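```bash
python3 -c "
from h import *
fr,K,R,t=cam('wrist')
print(onz((262,287),.237,K,R,t),proj([.5615,.1033,.237],K,R,t),proj([.5615,.1033,.209],K,R,t))"
python3 -m jog '[{"dx":0,"dy":0,"dz":0,"wx":0,"wy":0,"wz":0,"fingers":255},{"dx":0,"dy":0,"dz":0,"wx":0,"wy":0,"wz":0,"fingers":255},{"dx":0,"dy":0,"dz":0,"wx":0,"wy":0,"wz":0,"fingers":255},{"dx":0,"dy":0,"dz":0,"wx":0,"wy":0,"wz":0,"fingers":255},{"dx":0,"dy":0,"dz":0,"wx":0,"wy":0,"wz":0,"fingers":255}]';python3 st.py
```

```text
[0.56153277 0.1031128  0.237     ] [261.91126117 286.60919963] [260.90807221 255.16572863]
time: 5.25
eef_pos: [0.5618, 0.1028, 0.2268]
tool_rot: [0.716, 0.698, 0.003, 0.005]
force: [0.4, 1.1, -0.3]
gripper_width: 0.0133
t 5.25 pos [0.5618 0.1028 0.2268] jawdeg -1.39 z [ 0.011 -0.004 -1.   ] w 0.0133 F [ 0.4  1.1 -0.3] q6 0.0
```

```bash
python3 -m jog '[{"dx":-1.25,"dy":0.95,"dz":0,"wx":0,"wy":0,"wz":0,"fingers":255},{"dx":-1.2,"dy":1.0,"dz":0,"wx":0,"wy":0,"wz":0,"fingers":255},{"dx":-1.1,"dy":1.1,"dz":0,"wx":0,"wy":0,"wz":0,"fingers":255},{"dx":-1.1,"dy":1.2,"dz":0,"wx":0,"wy":0,"wz":0,"fingers":255},{"dx":0,"dy":0,"dz":0,"wx":0,"wy":0,"wz":0,"fingers":255}]';python3 st.py
```

```text
time: 5.88
eef_pos: [0.5117, 0.1489, 0.2268]
tool_rot: [0.716, 0.698, 0.004, 0.005]
force: [0.3, 1.6, -2.1]
gripper_width: 0.0127
t 5.88 pos [0.5117 0.1489 0.2268] jawdeg -1.42 z [ 0.013 -0.003 -1.   ] w 0.0127 F [ 0.3  1.6 -2.1] q6 0.09
```

```bash
python3 -m jog '[{"dx":-0.8,"dy":1.05,"dz":0,"wx":0,"wy":0,"wz":0,"fingers":255},{"dx":-0.7,"dy":1.15,"dz":0,"wx":0,"wy":0,"wz":0,"fingers":255},{"dx":-0.7,"dy":1.4,"dz":0,"wx":0,"wy":0,"wz":0,"fingers":255},{"dx":-0.6,"dy":1.45,"dz":0,"wx":0,"wy":0,"wz":0,"fingers":255},{"dx":-0.45,"dy":1.5,"dz":0,"wx":0,"wy":0,"wz":0,"fingers":255},{"dx":-0.3,"dy":1.55,"dz":0,"wx":0,"wy":0,"wz":0,"fingers":255},{"dx":0,"dy":0,"dz":0,"wx":0,"wy":0,"wz":0,"fingers":255}]';python3 st.py
```

```text
time: 6.75
eef_pos: [0.4785, 0.2346, 0.2266]
tool_rot: [0.717, 0.697, 0.01, 0.01]
force: [4.0, 0.5, -2.1]
gripper_width: 0.0133
t 6.75 pos [0.4785 0.2346 0.2266] jawdeg -1.58 z [ 0.028 -0.001 -1.   ] w 0.0133 F [ 4.   0.5 -2.1] q6 0.27
```

```bash
python3 -m jog '[{"dx":-0.1,"dy":1.2,"dz":0,"wx":0,"wy":0,"wz":0,"fingers":255},{"dx":0,"dy":1.2,"dz":0,"wx":0,"wy":0,"wz":0,"fingers":255},{"dx":0,"dy":0.6,"dz":0,"wx":0,"wy":0,"wz":0,"fingers":255},{"dx":0,"dy":0,"dz":0,"wx":0,"wy":0,"wz":0,"fingers":255}]';python3 st.py
```

```text
time: 7.25
eef_pos: [0.4779, 0.2555, 0.2267]
tool_rot: [0.718, 0.696, -0.001, 0.02]
force: [3.1, 1.4, -1.4]
gripper_width: 0.0126
t 7.25 pos [0.4779 0.2555 0.2267] jawdeg -1.7 z [ 0.026 -0.03  -0.999] w 0.0126 F [ 3.1  1.4 -1.4] q6 0.33
```

```bash
python3 -m jog '[{"dx":0,"dy":0.5,"dz":0,"wx":0,"wy":0,"wz":0,"fingers":255},{"dx":0,"dy":0.5,"dz":0,"wx":0,"wy":0,"wz":0,"fingers":255}]';python3 st.py;python3 -c "
from h import *
fr,K,R,t=cam('scene');save(cv2.resize(fr[140:340,200:400],None,fx=3,fy=3),'s6')
fr,K,R,t=cam('wrist');save(fr,'w6')"
```

```text
time: 7.5
eef_pos: [0.478, 0.2576, 0.2266]
tool_rot: [0.718, 0.695, -0.01, 0.027]
force: [1.2, -31.6, 3.4]
gripper_width: 0.0125
t 7.5 pos [0.478  0.2576 0.2266] jawdeg -1.8 z [ 0.023 -0.052 -0.998] w 0.0125 F [  1.2 -31.6   3.4] q6 0.35
```

View pics/w6.png

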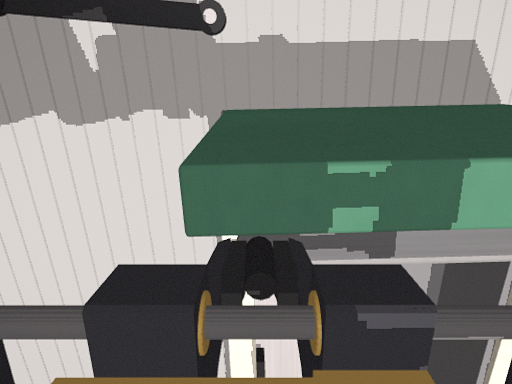

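View pics/s6.png

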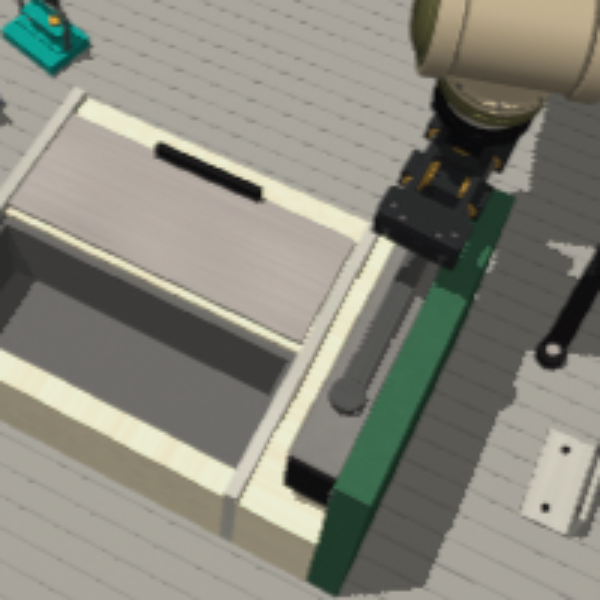

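Arm is folded against the stop: the stud is at the board and the stop pushes back with about 32 N. I'll release it and rise.

```bash
python3 -m jog '[{"dx":0,"dy":-0.1,"dz":0,"wx":0,"wy":0,"wz":0,"fingers":120},{"dx":0,"dy":0,"dz":0,"wx":0,"wy":0,"wz":0,"fingers":120},{"dx":0,"dy":0,"dz":0,"wx":0,"wy":0,"wz":0,"fingers":120},{"dx":0,"dy":0,"dz":3,"wx":0,"wy":0,"wz":0,"fingers":120},{"dx":0,"dy":0,"dz":3,"wx":0,"wy":0,"wz":0,"fingers":120},{"dx":0,"dy":0,"dz":1,"wx":3,"wy":1.3,"wz":0,"fingers":120},{"dx":0,"dy":0,"dz":0,"wx":0,"wy":0,"wz":0,"fingers":120}]';python3 st.py;python3 -c "
from h import *
fr,K,R,t=cam('scene');save(cv2.resize(fr[140:340,200:400],None,fx=3,fy=3),'s7')"
```

```text
time: 8.48
eef_pos: [0.4754, 0.2597, 0.2985]
tool_rot: [0.717, 0.697, -0.0, -0.002]
force: [0.1, -0.0, -1.1]
gripper_width: 0.0467
t 8.47 pos [0.4754 0.2597 0.2985] jawdeg -1.64 z [-0.004  0.003 -1.   ] w 0.0467 F [ 0.1 -0.  -1.1] q6 0.31
```

View pics/s7.png

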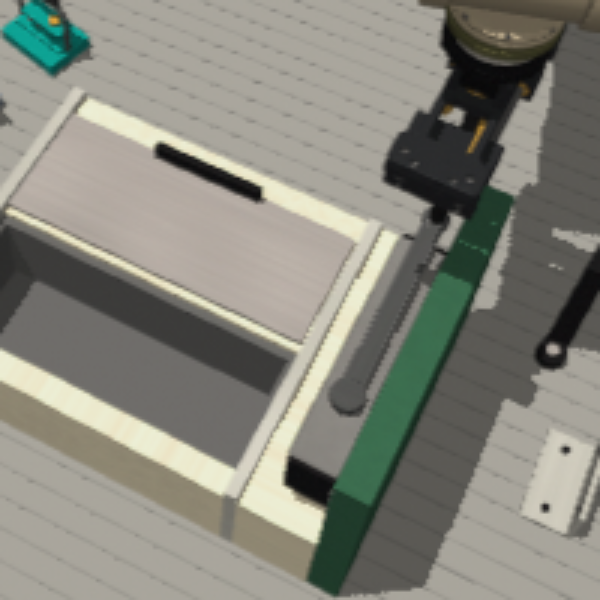

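```bash
python3 -m jog '[{"dx":0.8,"dy":-5.1,"dz":0,"wx":0,"wy":0,"wz":1.9,"fingers":120},{"dx":0.8,"dy":-5.1,"dz":0,"wx":0,"wy":0,"wz":1.9,"fingers":120},{"dx":0.8,"dy":-5.1,"dz":0,"wx":0,"wy":0,"wz":1.9,"fingers":120},{"dx":0.8,"dy":-5.1,"dz":0,"wx":0,"wy":0,"wz":1.9,"fingers":120},{"dx":0.8,"dy":-5.1,"dz":0,"wx":0,"wy":0,"wz":1.9,"fingers":120},{"dx":0.8,"dy":-5.1,"dz":0,"wx":0,"wy":0,"wz":1.9,"fingers":120},{"dx":0.8,"dy":-5.1,"dz":0,"wx":0,"wy":0,"wz":1.9,"fingers":120},{"dx":0.8,"dy":-5.1,"dz":0,"wx":0,"wy":0,"wz":1.9,"fingers":120},{"dx":0.8,"dy":-5.1,"dz":0,"wx":0,"wy":0,"wz":1.9,"fingers":120},{"dx":0.8,"dy":-5.1,"dz":0,"wx":0,"wy":0,"wz":1.9,"fingers":120},{"dx":0.8,"dy":-5.1,"dz":0,"wx":0,"wy":0,"wz":1.9,"fingers":120},{"dx":0.8,"dy":-4,"dz":0,"wx":0,"wy":0,"wz":1.9,"fingers":120},{"dx":0,"dy":0,"dz":0,"wx":0,"wy":0,"wz":0,"fingers":120}]';python3 st.py;python3 -c "
from h import *
fr,K,R,t=cam('wrist');save(fr,'w8')
fr,K,R,t=cam('scene');save(fr,'s8')"
```

```text
time: 10.15
eef_pos: [0.5693, -0.3552, 0.2853]
tool_rot: [0.556, 0.831, -0.008, -0.007]
force: [0.1, -0.0, 0.9]
gripper_width: 0.0468
t 10.15 pos [ 0.5693 -0.3552  0.2853] jawdeg 22.39 z [-0.021 -0.006 -1.   ] w 0.0468 F [ 0.1 -0.   0.9] q6 -1.12
```

View pics/w8.png

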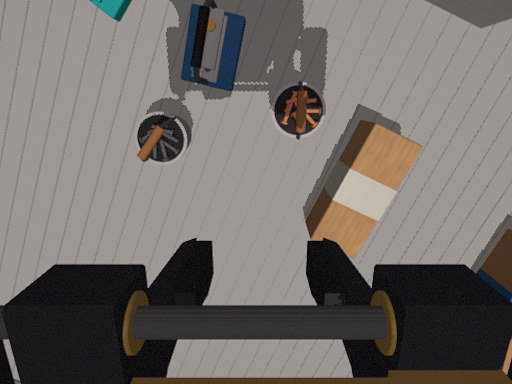

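View pics/s8.png

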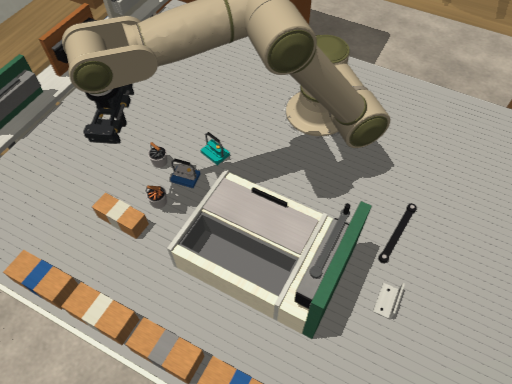

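Wrist view: the choice here is the copper bucket (grip (301,92)–(302,132)) or the dark bucket (grip (141,156)–(161,127)). The blue sample is at (215,45), the turquoise look-alike at (110,5) top left, and the carton at (365,190). I'll take the copper bucket first.

Run:
```python
from h import *
fr,K,R,t=cam('wrist')
save(cv2.resize(fr[0:180,110:350],None,fx=3.3,fy=3.3,interpolation=cv2.INTER_CUBIC),'w8z')
for nm,p,q,h in[('dark grip',(141,156),(161,127),.078),('copper grip',(301,92),(302,132),.078),('sample grip',(196,69),(206,8),.085)]:
    a=onz(p,h,K,R,t);b=onz(q,h,K,R,t);m=(a+b)/2;d=b-a
    print(nm,m[:2].round(4),'len',np.hypot(*d[:2]).round(3),'ang',np.degrees(np.arctan2(d[1],d[0])).round(1)%180)
```

```text
dark grip [ 0.4481 -0.3679] len 0.038 ang 74.0
copper grip [ 0.5801 -0.2813] len 0.039 ang 116.1
sample grip [ 0.4657 -0.2572] len 0.053 ang 99.3
```

View pics/w8z.png

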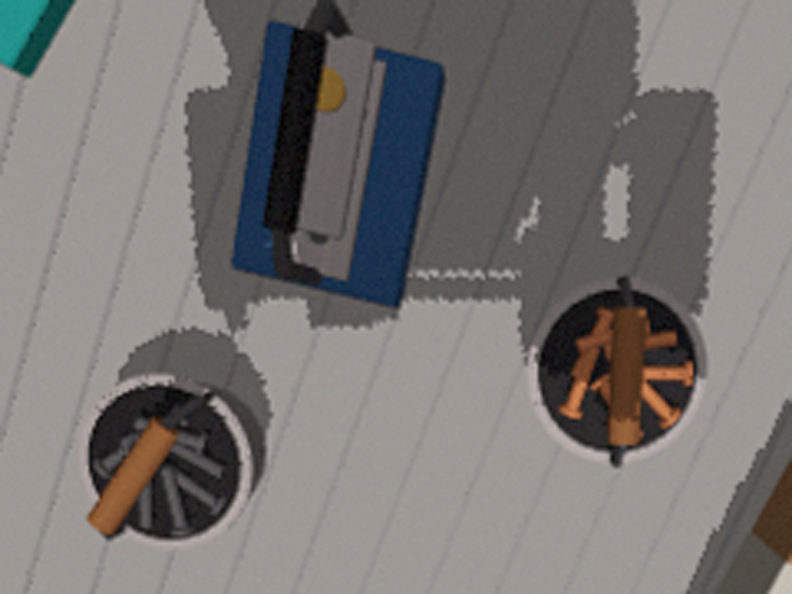

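```bash
python3 -m jog '[{"dx":0.6,"dy":3.9,"dz":-3,"wx":0.3,"wy":-1.2,"wz":3,"fingers":120},{"dx":0.5,"dy":3.8,"dz":-3,"wx":0,"wy":0,"wz":0,"fingers":120},{"dx":0,"dy":0,"dz":-4,"wx":0,"wy":0,"wz":0,"fingers":120},{"dx":0,"dy":0,"dz":0,"wx":0,"wy":0,"wz":0,"fingers":120}]';python3 st.py
```

```text
time: 10.8
eef_pos: [0.5811, -0.267, 0.187]
tool_rot: [0.531, 0.848, -0.0, 0.003]
force: [1.1, 0.3, 0.2]
gripper_width: 0.0465
t 10.8 pos [ 0.5811 -0.267   0.187 ] jawdeg 25.92 z [ 0.005 -0.004 -1.   ] w 0.0465 F [1.1 0.3 0.2] q6 -1.07
```

```bash
python3 -m jog '[{"dx":-0.1,"dy":-1.4,"dz":0,"wx":0,"wy":0,"wz":0,"fingers":120},{"dx":0,"dy":0,"dz":-2,"wx":0,"wy":0,"wz":0,"fingers":120},{"dx":0,"dy":0,"dz":0,"wx":0,"wy":0,"wz":0,"fingers":120}]';python3 st.py;python3 -c "
from h import *
fr,K,R,t=cam('wrist');save(fr,'w9')"
```

```text
time: 11.18
eef_pos: [0.5814, -0.2838, 0.1729]
tool_rot: [0.531, 0.848, -0.001, 0.007]
force: [-0.9, 0.8, 0.8]
gripper_width: 0.0467
t 11.18 pos [ 0.5814 -0.2838  0.1729] jawdeg 25.91 z [ 0.012 -0.009 -1.   ] w 0.0467 F [-0.9  0.8  0.8] q6 -1.09
```

View pics/w9.png

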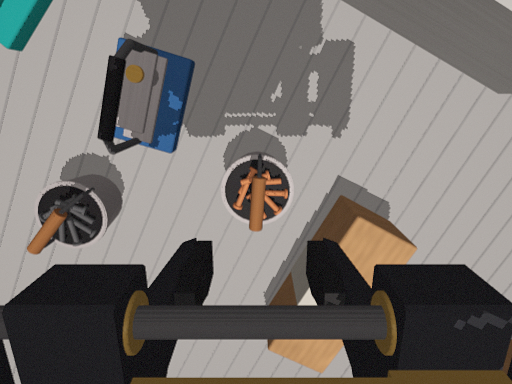

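```bash
python3 -c "
from h import *
fr,K,R,t=cam('wrist')
a=onz((258,178),.078,K,R,t);b=onz((256,229),.078,K,R,t);print('grip',(a+b)/2,np.linalg.norm(a-b),np.degrees(np.arctan2(*(a-b)[[1,0]])))
for p in[(340,196),(414,246),(268,342)]:print(onz(p,.06,K,R,t))"
```

```text
grip [ 0.57986246 -0.2851741   0.078     ] 0.039368770772435134 113.61331054568412
[ 0.63824238 -0.25651906  0.06      ]
[ 0.71532561 -0.26751296  0.06      ]
[ 0.64965679 -0.40669919  0.06      ]
```

```bash
python3 -m jog '[{"dx":-0.1,"dy":0,"dz":-3.2,"wx":0.5,"wy":0.7,"wz":-1,"fingers":120},{"dx":0,"dy":0,"dz":-3.2,"wx":0,"wy":0,"wz":0,"fingers":120},{"dx":0,"dy":0,"dz":-2,"wx":0,"wy":0,"wz":0,"fingers":120},{"dx":0,"dy":0,"dz":0,"wx":0,"wy":0,"wz":0,"fingers":120}]';python3 st.py
```

```text
time: 11.78
eef_pos: [0.5828, -0.2867, 0.0947]
tool_rot: [0.539, 0.843, -0.001, 0.006]
force: [-0.2, 0.4, 0.6]
gripper_width: 0.0465
t 11.78 pos [ 0.5828 -0.2867  0.0947] jawdeg 24.84 z [ 0.009 -0.008 -1.   ] w 0.0465 F [-0.2  0.4  0.6] q6 -1.07
```

```bash
python3 -m jog '[{"dx":-0.2,"dy":0.3,"dz":-1.8,"wx":0.5,"wy":0.5,"wz":0,"fingers":120},{"dx":0,"dy":0,"dz":0,"wx":0,"wy":0,"wz":0,"fingers":140},{"dx":0,"dy":0,"dz":0,"wx":0,"wy":0,"wz":0,"fingers":160},{"dx":0,"dy":0,"dz":0,"wx":0,"wy":0,"wz":0,"fingers":255},{"dx":0,"dy":0,"dz":0,"wx":0,"wy":0,"wz":0,"fingers":255},{"dx":0,"dy":0,"dz":0,"wx":0,"wy":0,"wz":0,"fingers":255},{"dx":0,"dy":0,"dz":0,"wx":0,"wy":0,"wz":0,"fingers":255}]';python3 st.py;python3 -c "
from h import *
fr,K,R,t=cam('wrist');save(fr,'w10')"
```

```text
time: 12.65
eef_pos: [0.582, -0.2848, 0.0797]
tool_rot: [0.539, 0.843, 0.0, 0.003]
force: [-0.4, -0.3, -1.3]
gripper_width: 0.0087
t 12.65 pos [ 0.582  -0.2848  0.0797] jawdeg 24.83 z [ 0.005 -0.003 -1.   ] w 0.0087 F [-0.4 -0.3 -1.3] q6 -1.07
```

View pics/w10.png

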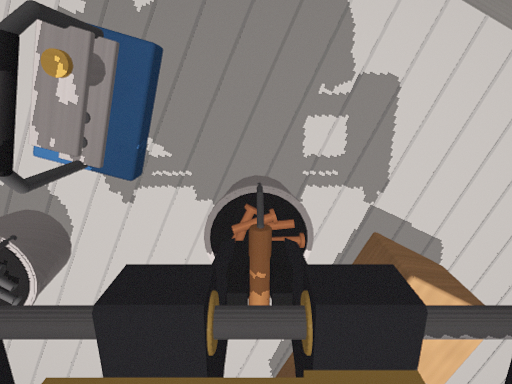

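```bash
python3 -m jog '[{"dx":0,"dy":0,"dz":2,"wx":0,"wy":0,"wz":0,"fingers":255},{"dx":0,"dy":0,"dz":4,"wx":0,"wy":0,"wz":0,"fingers":255},{"dx":0,"dy":0,"dz":4.5,"wx":0,"wy":0,"wz":0,"fingers":255},{"dx":0,"dy":0,"dz":4.5,"wx":0,"wy":0,"wz":0,"fingers":255},{"dx":0.7,"dy":2,"dz":1,"wx":0,"wy":0,"wz":-2.5,"fingers":255},{"dx":0.7,"dy":4,"dz":0,"wx":0,"wy":0,"wz":-2.5,"fingers":255},{"dx":0.7,"dy":4,"dz":0,"wx":0,"wy":0,"wz":-2.5,"fingers":255},{"dx":0.7,"dy":4,"dz":0,"wx":0,"wy":0,"wz":-2.5,"fingers":255},{"dx":0.7,"dy":4,"dz":0,"wx":0,"wy":0,"wz":-2.5,"fingers":255},{"dx":0.7,"dy":4,"dz":0,"wx":0,"wy":0,"wz":-2.5,"fingers":255},{"dx":0.7,"dy":4,"dz":0,"wx":0,"wy":0,"wz":-2.5,"fingers":255},{"dx":0.7,"dy":4,"dz":0,"wx":0,"wy":0,"wz":-2.5,"fingers":255},{"dx":0.7,"dy":2.5,"dz":0,"wx":0,"wy":0,"wz":-2.5,"fingers":255},{"dx":0,"dy":0,"dz":0,"wx":0,"wy":0,"wz":0,"fingers":255}]';python3 st.py;python3 -c "
from h import *
fr,K,R,t=cam('wrist');save(fr,'w11')
fr,K,R,t=cam('scene');save(fr,'s11')"
```

```text
time: 14.45
eef_pos: [0.6415, 0.0535, 0.236]
tool_rot: [0.697, 0.717, -0.0, -0.006]
force: [0.0, -1.1, -2.7]
gripper_width: 0.0086
t 14.45 pos [0.6415 0.0535 0.236 ] jawdeg 1.55 z [-0.009  0.008 -1.   ] w 0.0086 F [ 0.  -1.1 -2.7] q6 -0.13
```

View pics/w11.png

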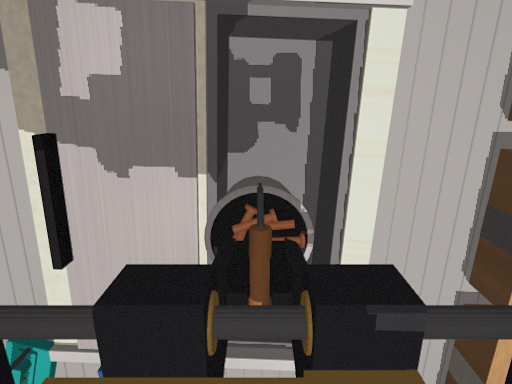

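View pics/s11.png

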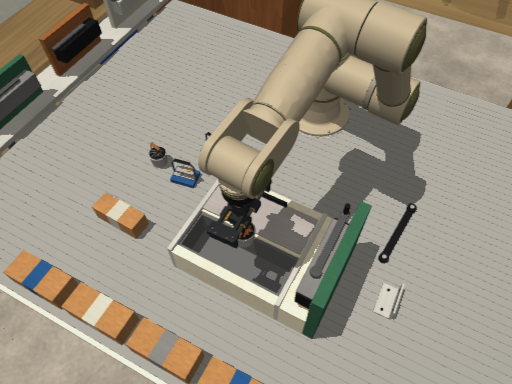

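Run:
```python
from h import *
fr,K,R,t=cam('wrist')
save(cv2.resize(fr[0:260,180:420],None,fx=3,fy=3,interpolation=cv2.INTER_CUBIC)[:600],'w11z')
for p,h in[((366,60),.103),((352,200),.103),((217,50),.008),((315,50),.008),((205,100),.103),((362,8),.112)]:print(p,h,onz(p,h,K,R,t).round(4))
```

```text
(366, 60) 0.103 [0.7164 0.1567 0.103 ]
(352, 200) 0.103 [0.7175 0.0472 0.103 ]
(217, 50) 0.008 [0.5925 0.1736 0.008 ]
(315, 50) 0.008 [0.6916 0.1759 0.008 ]
(205, 100) 0.103 [0.5953 0.125  0.103 ]
(362, 8) 0.112 [0.707  0.1888 0.112 ]
```

View pics/w11z.png

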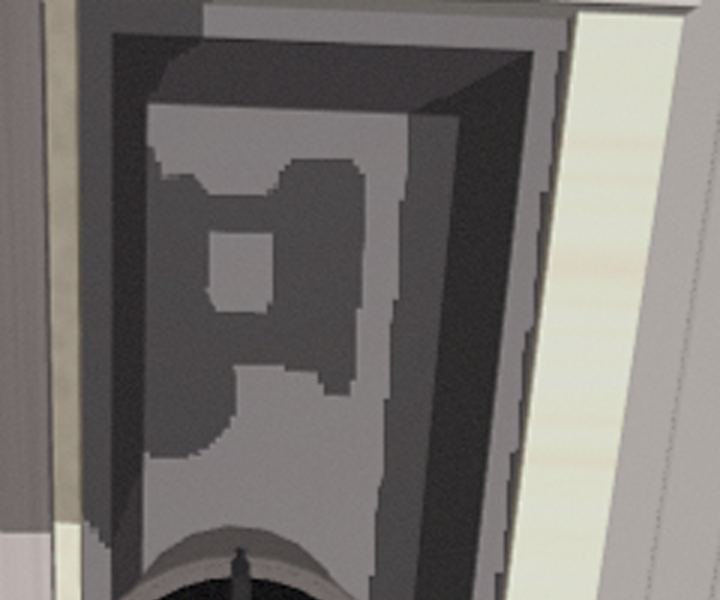

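```bash
python3 -m jog '[{"dx":0.7,"dy":2,"dz":0,"wx":-0.5,"wy":-0.5,"wz":-1,"fingers":255},{"dx":0.7,"dy":2.2,"dz":0,"wx":0,"wy":0,"wz":-1,"fingers":255},{"dx":0,"dy":0,"dz":-1,"wx":0,"wy":0,"wz":0,"fingers":255},{"dx":0,"dy":0,"dz":0,"wx":0,"wy":0,"wz":0,"fingers":255}]';python3 st.py
```

```text
time: 15.1
eef_pos: [0.6554, 0.0888, 0.2253]
tool_rot: [0.713, 0.702, -0.001, 0.0]
force: [0.8, -0.2, -4.0]
gripper_width: 0.009
t 15.1 pos [0.6554 0.0888 0.2253] jawdeg -0.9 z [-0.001 -0.002 -1.   ] w 0.009 F [ 0.8 -0.2 -4. ] q6 -0.03
```

```bash
python3 -m jog '[{"dx":0,"dy":0,"dz":-3,"wx":0,"wy":0,"wz":0,"fingers":255},{"dx":0,"dy":0.2,"dz":-3,"wx":0,"wy":0,"wz":0,"fingers":255},{"dx":0,"dy":0.2,"dz":-3,"wx":0,"wy":0,"wz":0,"fingers":255},{"dx":0,"dy":0.2,"dz":-2,"wx":0,"wy":0,"wz":0,"fingers":255},{"dx":0,"dy":0,"dz":0,"wx":0,"wy":0,"wz":0,"fingers":255}]';python3 st.py
```

```text
time: 15.72
eef_pos: [0.6548, 0.0886, 0.1133]
tool_rot: [0.714, 0.7, -0.001, 0.001]
force: [0.7, -0.2, -2.2]
gripper_width: 0.0089
t 15.72 pos [0.6548 0.0886 0.1133] jawdeg -1.15 z [-0.    -0.004 -1.   ] w 0.0089 F [ 0.7 -0.2 -2.2] q6 -0.02
```

```bash
python3 -m jog '[{"dx":0,"dy":0.2,"dz":-1.5,"wx":0.2,"wy":0,"wz":0,"fingers":255},{"dx":0,"dy":0,"dz":-0.6,"wx":0,"wy":0,"wz":0,"fingers":255},{"dx":0,"dy":0,"dz":-0.3,"wx":0,"wy":0,"wz":0,"fingers":255},{"dx":0,"dy":0,"dz":0,"wx":0,"wy":0,"wz":0,"fingers":255}]';python3 st.py
```

```text
time: 16.23
eef_pos: [0.6557, 0.0894, 0.0902]
tool_rot: [0.714, 0.7, 0.001, 0.001]
force: [0.3, 0.1, -4.2]
gripper_width: 0.0087
t 16.23 pos [0.6557 0.0894 0.0902] jawdeg -1.2 z [ 0.003 -0.    -1.   ] w 0.0087 F [ 0.3  0.1 -4.2] q6 -0.02
```

```bash
python3 -m jog '[{"dx":0,"dy":0,"dz":-0.25,"wx":0,"wy":0,"wz":0,"fingers":255},{"dx":0,"dy":0,"dz":-0.2,"wx":0,"wy":0,"wz":0,"fingers":255},{"dx":0,"dy":0,"dz":0,"wx":0,"wy":0,"wz":0,"fingers":255}]';python3 st.py
```

```text
time: 16.6
eef_pos: [0.6566, 0.0895, 0.0881]
tool_rot: [0.714, 0.7, 0.002, 0.003]
force: [0.3, 0.2, -2.8]
gripper_width: 0.0089
t 16.6 pos [0.6566 0.0895 0.0881] jawdeg -1.19 z [ 0.007 -0.    -1.   ] w 0.0089 F [ 0.3  0.2 -2.8] q6 -0.02
```

```bash
python3 -m jog '[{"dx":0,"dy":0,"dz":-0.2,"wx":0,"wy":0,"wz":0,"fingers":255},{"dx":0,"dy":0,"dz":0,"wx":0,"wy":0,"wz":0,"fingers":255},{"dx":0,"dy":0,"dz":0,"wx":0,"wy":0,"wz":0,"fingers":165},{"dx":0,"dy":0,"dz":0,"wx":0,"wy":0,"wz":0,"fingers":165},{"dx":0,"dy":0,"dz":0,"wx":0,"wy":0,"wz":0,"fingers":165},{"dx":0,"dy":0,"dz":3,"wx":0,"wy":0,"wz":0,"fingers":165},{"dx":0,"dy":0,"dz":4,"wx":0,"wy":0,"wz":0,"fingers":165},{"dx":0,"dy":0,"dz":4,"wx":0,"wy":0,"wz":0,"fingers":165},{"dx":0,"dy":0,"dz":4,"wx":0,"wy":0,"wz":0,"fingers":165},{"dx":0,"dy":0,"dz":0,"wx":0,"wy":0,"wz":0,"fingers":165}]';python3 st.py;python3 -c "
from h import *
fr,K,R,t=cam('wrist');save(fr,'w12')
fr,K,R,t=cam('scene');save(fr,'s12')"
```

```text
time: 17.85
eef_pos: [0.6568, 0.0896, 0.2421]
tool_rot: [0.714, 0.7, 0.003, 0.004]
force: [-0.1, -0.3, -0.4]
gripper_width: 0.0311
t 17.85 pos [0.6568 0.0896 0.2421] jawdeg -1.19 z [ 0.01 -0.   -1.  ] w 0.0311 F [-0.1 -0.3 -0.4] q6 -0.02
```

View pics/w12.png

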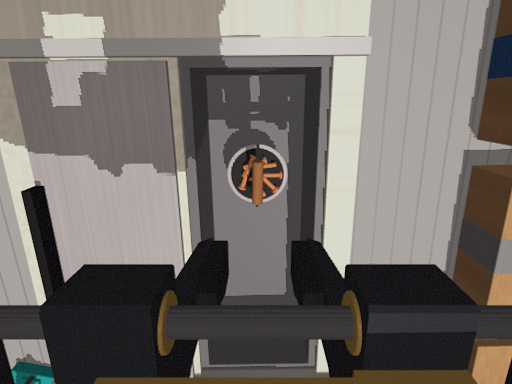

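View pics/s12.png

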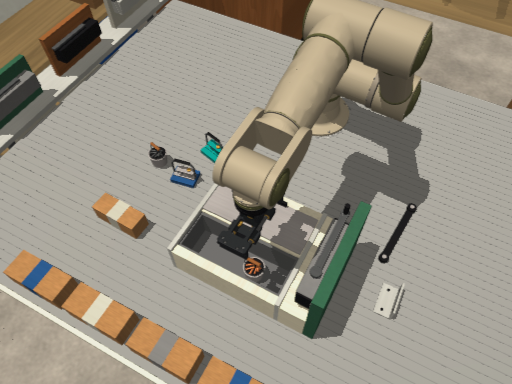

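```bash
python3 -m jog '[{"dx":-1.7,"dy":-4.2,"dz":0.1,"wx":0,"wy":0.5,"wz":-1.2,"fingers":120},{"dx":-1.7,"dy":-4.2,"dz":0.1,"wx":0,"wy":0,"wz":-1.2,"fingers":120},{"dx":-1.7,"dy":-4.2,"dz":0.1,"wx":0,"wy":0,"wz":-1.2,"fingers":120},{"dx":-1.7,"dy":-4.2,"dz":0.1,"wx":0,"wy":0,"wz":-1.2,"fingers":120},{"dx":-1.7,"dy":-4.2,"dz":0.1,"wx":0,"wy":0,"wz":-1.2,"fingers":120},{"dx":-1.7,"dy":-4.2,"dz":0.1,"wx":0,"wy":0,"wz":-1.2,"fingers":120},{"dx":-1.7,"dy":-4.2,"dz":0.1,"wx":0,"wy":0,"wz":-1.2,"fingers":120},{"dx":-1.7,"dy":-4.2,"dz":0.1,"wx":0,"wy":0,"wz":-1.2,"fingers":120},{"dx":-1.7,"dy":-4.2,"dz":0.1,"wx":0,"wy":0,"wz":-1.2,"fingers":120},{"dx":-1.7,"dy":-4.2,"dz":0.1,"wx":0,"wy":0,"wz":-1.2,"fingers":120},{"dx":-1.7,"dy":-4.2,"dz":0.1,"wx":0,"wy":0,"wz":-1.2,"fingers":120},{"dx":-1.0,"dy":-3.5,"dz":0,"wx":0,"wy":0,"wz":-1.2,"fingers":120},{"dx":0,"dy":0,"dz":0,"wx":0,"wy":0,"wz":0,"fingers":120}]';python3 st.py;python3 -c "
from h import *
fr,K,R,t=cam('wrist');save(fr,'w13')"
```

```text
time: 19.58
eef_pos: [0.4443, -0.4189, 0.2256]
tool_rot: [0.799, 0.602, -0.006, -0.02]
force: [0.0, 0.2, -0.8]
gripper_width: 0.0467
t 19.57 pos [ 0.4443 -0.4189  0.2256] jawdeg -16.01 z [-0.035  0.025 -0.999] w 0.0467 F [ 0.   0.2 -0.8] q6 -0.66
```

View pics/w13.png

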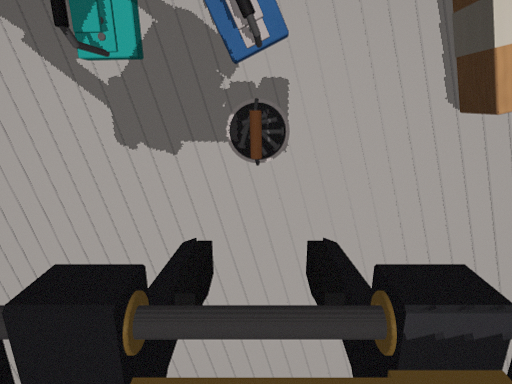

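```bash
python3 -c "
from h import *
fr,K,R,t=cam('wrist')
a=onz((256,110),.078,K,R,t);b=onz((256,159),.078,K,R,t);print('grip',(a+b)/2,np.linalg.norm(a-b),np.degrees(np.arctan2(*(a-b)[[1,0]])))"
python3 -m jog '[{"dx":0,"dy":0,"dz":-1,"wx":-1.4,"wy":-2,"wz":0,"fingers":120},{"dx":0,"dy":0,"dz":-3,"wx":0,"wy":0,"wz":0,"fingers":120},{"dx":0,"dy":0,"dz":0,"wx":0,"wy":0,"wz":0,"fingers":120}]';python3 st.py
```

```text
grip [ 0.44854927 -0.36979078  0.078     ] 0.040752819808371435 73.8732951682627
time: 20.05
eef_pos: [0.447, -0.4129, 0.1845]
tool_rot: [0.796, 0.605, 0.001, -0.0]
force: [-0.8, -0.2, 0.5]
gripper_width: 0.0469
t 20.05 pos [ 0.447  -0.4129  0.1845] jawdeg -15.58 z [ 0.001  0.002 -1.   ] w 0.0469 F [-0.8 -0.2  0.5] q6 -0.67
```

```bash
python3 -m jog '[{"dx":0.1,"dy":2.1,"dz":0,"wx":0,"wy":0,"wz":-0.5,"fingers":120},{"dx":0,"dy":2.1,"dz":0,"wx":0,"wy":0,"wz":0,"fingers":120},{"dx":0,"dy":0,"dz":-3,"wx":0,"wy":0,"wz":0,"fingers":120},{"dx":0,"dy":0,"dz":-2,"wx":0,"wy":0,"wz":0,"fingers":120},{"dx":0,"dy":0,"dz":0,"wx":0,"wy":0,"wz":0,"fingers":120}]';python3 st.py;python3 -c "
from h import *
fr,K,R,t=cam('wrist');save(fr,'w14')"
```

```text
time: 20.68
eef_pos: [0.4514, -0.3672, 0.1398]
tool_rot: [0.797, 0.603, 0.001, 0.003]
force: [-0.0, -0.1, 0.2]
gripper_width: 0.0469
t 20.68 pos [ 0.4514 -0.3672  0.1398] jawdeg -15.76 z [ 0.006 -0.004 -1.   ] w 0.0469 F [-0.  -0.1  0.2] q6 -0.61
```

View pics/w14.png

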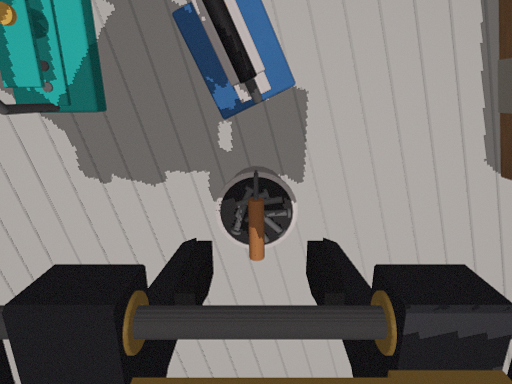

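Dark bucket sits centred between the fingers, with its grip at (257,230). I'll go down to z≈0.077 and grip.

```bash
python3 -m jog '[{"dx":-0.2,"dy":-0.2,"dz":-3,"wx":0.2,"wy":0.3,"wz":0,"fingers":120},{"dx":0,"dy":0,"dz":-2,"wx":0,"wy":0,"wz":0,"fingers":120},{"dx":0,"dy":0,"dz":-0.7,"wx":0,"wy":0,"wz":0,"fingers":120},{"dx":0,"dy":0,"dz":0,"wx":0,"wy":0,"wz":0,"fingers":120}]';python3 st.py
```

```text
time: 21.22
eef_pos: [0.4521, -0.3712, 0.0886]
tool_rot: [0.797, 0.604, 0.0, 0.006]
force: [0.2, -1.3, 0.2]
gripper_width: 0.0464
t 21.23 pos [ 0.4521 -0.3712  0.0886] jawdeg -15.68 z [ 0.008 -0.009 -1.   ] w 0.0464 F [ 0.2 -1.3  0.2] q6 -0.61
```

```bash
python3 -m jog '[{"dx":-0.3,"dy":0.1,"dz":-1.1,"wx":0.5,"wy":0.5,"wz":0,"fingers":120},{"dx":0,"dy":0,"dz":-0.1,"wx":0,"wy":0,"wz":0,"fingers":150},{"dx":0,"dy":0,"dz":0,"wx":0,"wy":0,"wz":0,"fingers":190},{"dx":0,"dy":0,"dz":0,"wx":0,"wy":0,"wz":0,"fingers":255},{"dx":0,"dy":0,"dz":0,"wx":0,"wy":0,"wz":0,"fingers":255},{"dx":0,"dy":0,"dz":0,"wx":0,"wy":0,"wz":0,"fingers":255},{"dx":0,"dy":0,"dz":0,"wx":0,"wy":0,"wz":0,"fingers":255}]';python3 st.py;python3 -c "
from h import *
fr,K,R,t=cam('wrist');save(fr,'w15')"
```

```text
time: 22.1
eef_pos: [0.4495, -0.3707, 0.078]
tool_rot: [0.797, 0.604, -0.0, 0.001]
force: [0.4, 0.3, -0.1]
gripper_width: 0.0084
t 22.1 pos [ 0.4495 -0.3707  0.078 ] jawdeg -15.68 z [ 0.    -0.002 -1.   ] w 0.0084 F [ 0.4  0.3 -0.1] q6 -0.62
```

View pics/w15.png

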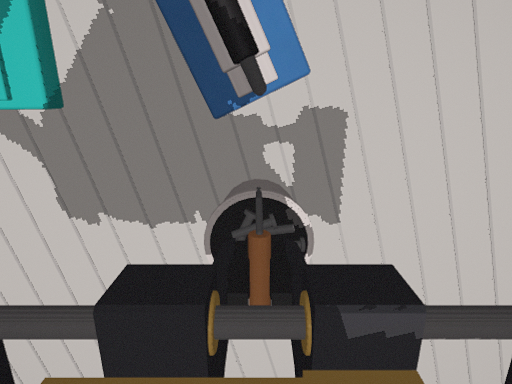

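```bash
python3 -m jog '[{"dx":0,"dy":0,"dz":2,"wx":0,"wy":0,"wz":0,"fingers":255},{"dx":0,"dy":0,"dz":4,"wx":0,"wy":0,"wz":0,"fingers":255},{"dx":0,"dy":0,"dz":4.5,"wx":0,"wy":0,"wz":0,"fingers":255},{"dx":0,"dy":0,"dz":4.5,"wx":0,"wy":0,"wz":0,"fingers":255},{"dx":1.3,"dy":2,"dz":1,"wx":0,"wy":0,"wz":1.5,"fingers":255},{"dx":2.3,"dy":3.9,"dz":0,"wx":0,"wy":0,"wz":1.6,"fingers":255},{"dx":2.3,"dy":3.9,"dz":0,"wx":0,"wy":0,"wz":1.6,"fingers":255},{"dx":2.3,"dy":3.9,"dz":0,"wx":0,"wy":0,"wz":1.6,"fingers":255},{"dx":2.3,"dy":3.9,"dz":0,"wx":0,"wy":0,"wz":1.6,"fingers":255},{"dx":2.3,"dy":3.9,"dz":0,"wx":0,"wy":0,"wz":1.6,"fingers":255},{"dx":2.3,"dy":3.9,"dz":0,"wx":0,"wy":0,"wz":1.6,"fingers":255},{"dx":2.3,"dy":3.9,"dz":0,"wx":0,"wy":0,"wz":1.6,"fingers":255},{"dx":1.3,"dy":2,"dz":0,"wx":0,"wy":0,"wz":1.6,"fingers":255},{"dx":0,"dy":0,"dz":0,"wx":0,"wy":0,"wz":0,"fingers":255}]';python3 st.py
```

```text
time: 23.9
eef_pos: [0.6389, -0.0457, 0.2401]
tool_rot: [0.713, 0.701, -0.001, -0.002]
force: [-0.1, 0.3, -2.0]
gripper_width: 0.0082
t 23.9 pos [ 0.6389 -0.0457  0.2401] jawdeg -1.02 z [-0.005  0.001 -1.   ] w 0.0082 F [-0.1  0.3 -2. ] q6 -0.24
```

```bash
python3 -m jog '[{"dx":0.8,"dy":1.4,"dz":0,"wx":0,"wy":-0.2,"wz":0,"fingers":255},{"dx":0.8,"dy":1.2,"dz":0,"wx":0,"wy":0,"wz":0,"fingers":255},{"dx":0,"dy":0,"dz":-1,"wx":0,"wy":0,"wz":0,"fingers":255},{"dx":0,"dy":0,"dz":0,"wx":0,"wy":0,"wz":0,"fingers":255}]';python3 st.py;python3 -c "
from h import *
fr,K,R,t=cam('wrist');save(fr,'w16')"
```

```text
time: 24.4
eef_pos: [0.6552, -0.0199, 0.2288]
tool_rot: [0.714, 0.7, -0.0, -0.001]
force: [0.1, 0.5, -2.1]
gripper_width: 0.0084
t 24.4 pos [ 0.6552 -0.0199  0.2288] jawdeg -1.19 z [-0.002  0.001 -1.   ] w 0.0084 F [ 0.1  0.5 -2.1] q6 -0.19
```

View pics/w16.png

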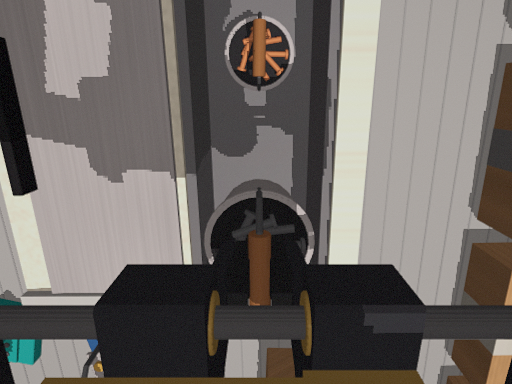

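Copper bucket stands at (260,52); the dark one hangs over the well, well clear of it. I'll lower it.

```bash
python3 -m jog '[{"dx":0,"dy":0,"dz":-3,"wx":0,"wy":0,"wz":0,"fingers":255},{"dx":0,"dy":0,"dz":-3,"wx":0,"wy":0,"wz":0,"fingers":255},{"dx":0,"dy":0,"dz":-3,"wx":0,"wy":0,"wz":0,"fingers":255},{"dx":0,"dy":0,"dz":-2.4,"wx":0,"wy":0,"wz":0,"fingers":255},{"dx":0,"dy":0,"dz":-1.3,"wx":0,"wy":0,"wz":0,"fingers":255},{"dx":0,"dy":0,"dz":-0.6,"wx":0,"wy":0,"wz":0,"fingers":255},{"dx":0,"dy":0,"dz":-0.3,"wx":0,"wy":0,"wz":0,"fingers":255},{"dx":0,"dy":0,"dz":0,"wx":0,"wy":0,"wz":0,"fingers":255}]';python3 st.py
```

```text
time: 25.45
eef_pos: [0.656, -0.0229, 0.0934]
tool_rot: [0.716, 0.698, 0.002, 0.002]
force: [0.3, 1.0, -1.7]
gripper_width: 0.0086
t 25.45 pos [ 0.656  -0.0229  0.0934] jawdeg -1.4 z [ 0.006 -0.001 -1.   ] w 0.0086 F [ 0.3  1.  -1.7] q6 -0.19
```

Touchdown should be at about z 0.086.

```bash
python3 -m jog '[{"dx":0,"dy":0,"dz":-0.4,"wx":0,"wy":0.3,"wz":0,"fingers":255},{"dx":0,"dy":0,"dz":-0.3,"wx":0,"wy":0,"wz":0,"fingers":255},{"dx":0,"dy":0,"dz":-0.1,"wx":0,"wy":0,"wz":0,"fingers":255},{"dx":0,"dy":0,"dz":0,"wx":0,"wy":0,"wz":0,"fingers":255}]';python3 st.py
```

```text
time: 25.95
eef_pos: [0.6566, -0.0229, 0.0861]
tool_rot: [0.716, 0.698, 0.0, 0.001]
force: [-0.6, -0.3, -1.9]
gripper_width: 0.0084
t 25.95 pos [ 0.6566 -0.0229  0.0861] jawdeg -1.39 z [ 0.002 -0.001 -1.   ] w 0.0084 F [-0.6 -0.3 -1.9] q6 -0.19
```

```bash
python3 -m jog '[{"dx":0,"dy":0,"dz":-0.15,"wx":0,"wy":0,"wz":0,"fingers":255},{"dx":0,"dy":0,"dz":0,"wx":0,"wy":0,"wz":0,"fingers":165},{"dx":0,"dy":0,"dz":0,"wx":0,"wy":0,"wz":0,"fingers":165},{"dx":0,"dy":0,"dz":0,"wx":0,"wy":0,"wz":0,"fingers":165},{"dx":0,"dy":0,"dz":3,"wx":0,"wy":0,"wz":0,"fingers":165},{"dx":0,"dy":0,"dz":4,"wx":0,"wy":0,"wz":0,"fingers":165},{"dx":0,"dy":0,"dz":4,"wx":0,"wy":0,"wz":0,"fingers":165},{"dx":0,"dy":0,"dz":4,"wx":0,"wy":0,"wz":0,"fingers":165},{"dx":0,"dy":0,"dz":0,"wx":0,"wy":0,"wz":0,"fingers":165}]';python3 st.py;python3 -c "
from h import *
fr,K,R,t=cam('wrist');save(fr,'w17')
for n,p in[('dark',(258,165))]: pass
fr,K,R,t=cam('scene');save(fr,'s17')"
```

```text
time: 27.08
eef_pos: [0.6564, -0.0229, 0.2403]
tool_rot: [0.716, 0.699, 0.001, 0.002]
force: [-0.2, -1.0, -0.6]
gripper_width: 0.0311
t 27.07 pos [ 0.6564 -0.0229  0.2403] jawdeg -1.38 z [ 0.003 -0.002 -1.   ] w 0.0311 F [-0.2 -1.  -0.6] q6 -0.19
```

View pics/w17.png

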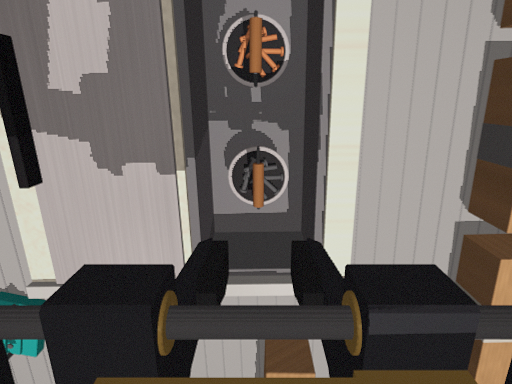

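View pics/s17.png

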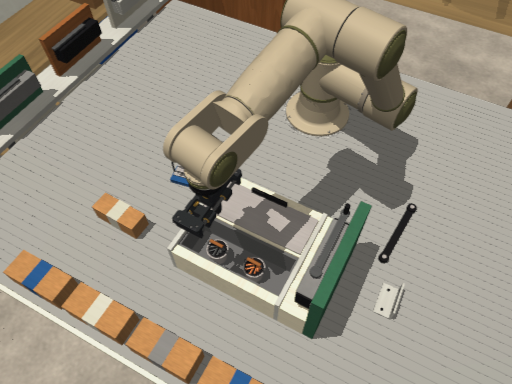

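Run:
```python
from h import *
fr,K,R,t=cam('scene')
c=fr[175:220,235:300]
save(cv2.resize(c,None,fx=10,fy=10,interpolation=cv2.INTER_CUBIC),'lip')
m=(fr.max(2)<45)[175:220,235:300].astype(np.uint8)
n,l,s,ce=cv2.connectedComponentsWithStats(m)
for i in range(1,n):
    if s[i][4]>20: 
        ys,xs=np.where(l==i); print(s[i],cv2.minAreaRect(np.c_[xs+235,ys+175].astype(np.float32)))
```

```text
[ 0  0  7 10 44] ((237.22352600097656, 178.99412536621094), (5.64019250869751, 9.43647575378418), 12.528807640075684)
[ 17  13  35  19 172] ((269.41241455078125, 197.07217407226562), (37.56781005859375, 4.873661994934082), 23.96249008178711)
```

View pics/lip.png

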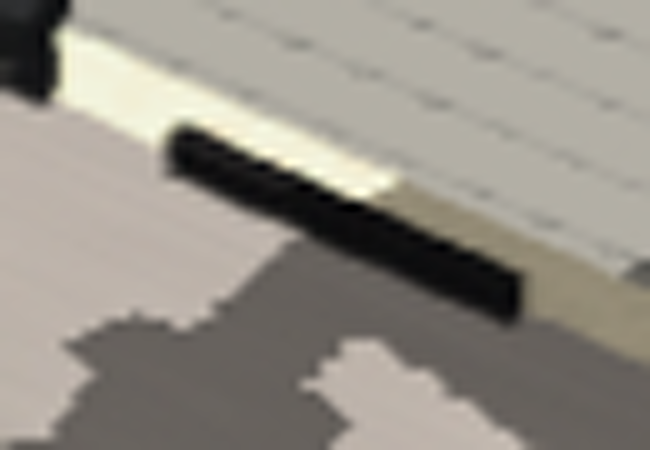

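Run:
```python
from h import *
fr,K,R,t=cam('scene')
for p in[(18.5,12.3),(52.3,27.2),(16.5,17),(51.2,32)]:
    q=(235+p[0],175+p[1]); print(onz(q,.127,K,R,t).round(4),onz(q,.109,K,R,t).round(4))
```

```text
[ 0.4713 -0.005   0.127 ] [ 0.4604 -0.0109  0.109 ]
[0.4719 0.1008 0.127 ] [0.461  0.0967 0.109 ]
[ 0.488  -0.0024  0.127 ] [ 0.4774 -0.0083  0.109 ]
[0.4874 0.1048 0.127 ] [0.4768 0.1008 0.109 ]
```

```bash
python3 -m jog '[{"dx":-2.4,"dy":0.7,"dz":0,"wx":0,"wy":0,"wz":-9,"fingers":80},{"dx":-2.4,"dy":0.7,"dz":0,"wx":0,"wy":0,"wz":-9,"fingers":80},{"dx":-2.4,"dy":0.7,"dz":0,"wx":0,"wy":0,"wz":-9,"fingers":80},{"dx":-2.4,"dy":0.7,"dz":0,"wx":0,"wy":0,"wz":-9,"fingers":80},{"dx":-2.4,"dy":0.7,"dz":0,"wx":0,"wy":0,"wz":-9,"fingers":80},{"dx":-2.4,"dy":0.7,"dz":0,"wx":0,"wy":0,"wz":-9,"fingers":80},{"dx":-2.4,"dy":0.7,"dz":0,"wx":0,"wy":0,"wz":-9,"fingers":80},{"dx":-2.4,"dy":0.7,"dz":0,"wx":0,"wy":0,"wz":-9,"fingers":80},{"dx":-2.4,"dy":0.7,"dz":0,"wx":0,"wy":0,"wz":-9,"fingers":80},{"dx":-2.4,"dy":0.7,"dz":0,"wx":0,"wy":0,"wz":-8,"fingers":80},{"dx":0,"dy":0,"dz":0,"wx":0,"wy":0,"wz":0,"fingers":80}]';python3 st.py
```

```text
time: 28.65
eef_pos: [0.4028, 0.0499, 0.2214]
tool_rot: [0.999, -0.029, -0.007, -0.011]
force: [1.1, 0.2, -0.0]
gripper_width: 0.0605
t 28.65 pos [0.4028 0.0499 0.2214] jawdeg -93.34 z [-0.013  0.022 -1.   ] w 0.0605 F [ 1.1  0.2 -0. ] q6 1.44
```

```bash
python3 -m jog '[{"dx":1.6,"dy":0,"dz":-2,"wx":-1.3,"wy":-0.7,"wz":2.4,"fingers":80},{"dx":1.4,"dy":0,"dz":-2,"wx":0,"wy":0,"wz":0,"fingers":80},{"dx":0,"dy":0,"dz":-3,"wx":0,"wy":0,"wz":0,"fingers":80},{"dx":0,"dy":0,"dz":0,"wx":0,"wy":0,"wz":0,"fingers":80}]';python3 st.py;python3 -c "
from h import *
fr,K,R,t=cam('wrist');save(fr,'w18')"
```

```text
time: 29.15
eef_pos: [0.4362, 0.0489, 0.148]
tool_rot: [1.0, -0.002, -0.001, 0.001]
force: [0.1, 0.3, 0.4]
gripper_width: 0.0605
t 29.15 pos [0.4362 0.0489 0.148 ] jawdeg -90.23 z [-0.002 -0.002 -1.   ] w 0.0605 F [0.1 0.3 0.4] q6 1.42
```

View pics/w18.png

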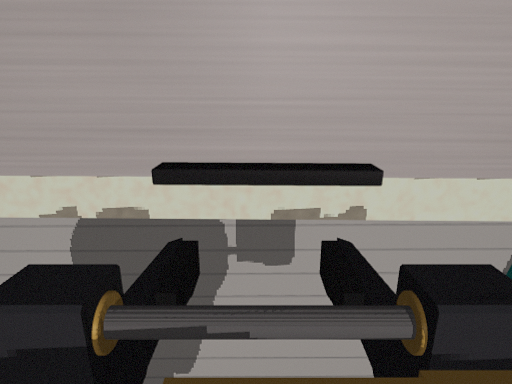

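```bash
python3 -m jog '[{"dx":0,"dy":0,"dz":-2,"wx":0,"wy":0,"wz":0,"fingers":80},{"dx":0,"dy":0,"dz":-0.3,"wx":0,"wy":0,"wz":0,"fingers":80},{"dx":1,"dy":0,"dz":0,"wx":0,"wy":0,"wz":0,"fingers":80},{"dx":0.7,"dy":0,"dz":0,"wx":0,"wy":0,"wz":0,"fingers":80},{"dx":0.7,"dy":0,"dz":0,"wx":0,"wy":0,"wz":0,"fingers":80},{"dx":0,"dy":0,"dz":0,"wx":0,"wy":0,"wz":0,"fingers":80}]';python3 st.py
```

```text
time: 29.95
eef_pos: [0.466, 0.0481, 0.1307]
tool_rot: [1.0, -0.001, 0.004, 0.002]
force: [-0.3, 0.4, 0.2]
gripper_width: 0.0604
t 29.95 pos [0.466  0.0481 0.1307] jawdeg -90.09 z [ 0.008 -0.004 -1.   ] w 0.0604 F [-0.3  0.4  0.2] q6 1.43
```

```bash
python3 -m jog '[{"dx":0,"dy":0,"dz":-0.5,"wx":0,"wy":0.5,"wz":0,"fingers":80},{"dx":1,"dy":0,"dz":-0.1,"wx":0,"wy":0,"wz":0,"fingers":80},{"dx":1,"dy":0,"dz":-0.1,"wx":0,"wy":0,"wz":0,"fingers":80},{"dx":1,"dy":0,"dz":-0.1,"wx":0,"wy":0,"wz":0,"fingers":80},{"dx":0,"dy":0,"dz":0,"wx":0,"wy":0,"wz":0,"fingers":80}]';python3 st.py;python3 -c "
from h import *
fr,K,R,t=cam('wrist');save(fr,'w19')"
```

```text
time: 30.58
eef_pos: [0.4971, 0.0483, 0.122]
tool_rot: [1.0, -0.001, -0.002, 0.002]
force: [0.8, -1.1, 0.1]
gripper_width: 0.0605
t 30.57 pos [0.4971 0.0483 0.122 ] jawdeg -90.06 z [-0.003 -0.004 -1.   ] w 0.0605 F [ 0.8 -1.1  0.1] q6 1.44
```

View pics/w19.png

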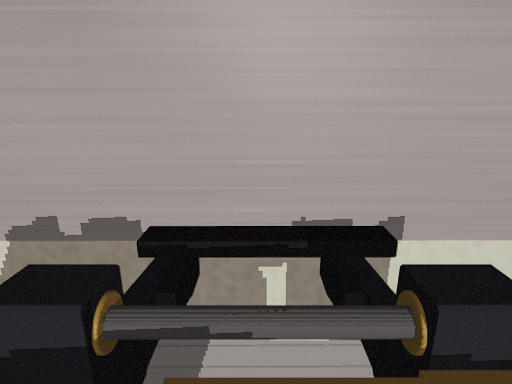

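```bash
python3 -m jog '[{"dx":1,"dy":0,"dz":0.3,"wx":0,"wy":0,"wz":0,"fingers":80},{"dx":1,"dy":0,"dz":-0.05,"wx":0,"wy":0,"wz":0,"fingers":80},{"dx":1,"dy":0,"dz":-0.05,"wx":0,"wy":0,"wz":0,"fingers":80},{"dx":1,"dy":0,"dz":-0.05,"wx":0,"wy":0,"wz":0,"fingers":80},{"dx":1,"dy":0,"dz":-0.05,"wx":0,"wy":0,"wz":0,"fingers":80},{"dx":0,"dy":0,"dz":0,"wx":0,"wy":0,"wz":0,"fingers":80}]';python3 st.py;python3 -c "
from h import *
fr,K,R,t=cam('wrist');save(fr,'w20')
fr,K,R,t=cam('scene');save(cv2.resize(fr[140:340,150:400],None,fx=3,fy=3),'s20')"
```

```text
time: 31.38
eef_pos: [0.5503, 0.0483, 0.1231]
tool_rot: [1.0, -0.001, -0.002, 0.002]
force: [-0.4, 0.4, -0.4]
gripper_width: 0.0603
t 31.38 pos [0.5503 0.0483 0.1231] jawdeg -90.07 z [-0.004 -0.003 -1.   ] w 0.0603 F [-0.4  0.4 -0.4] q6 1.45
```

View pics/s20.png

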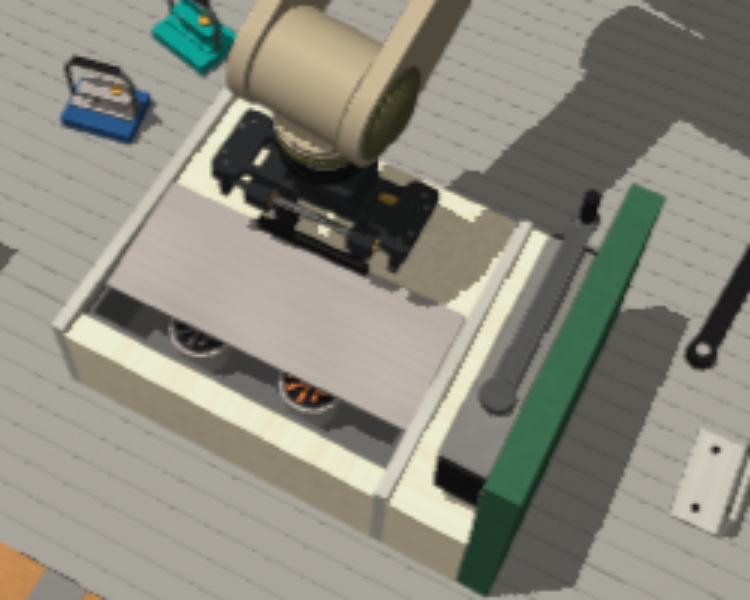

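```bash
python3 -m jog '[{"dx":0.8,"dy":0,"dz":0,"wx":0,"wy":0,"wz":0,"fingers":80},{"dx":0.8,"dy":0,"dz":0,"wx":0,"wy":0,"wz":0,"fingers":80},{"dx":0.6,"dy":0,"dz":0,"wx":0,"wy":0,"wz":0,"fingers":80},{"dx":0.4,"dy":0,"dz":0,"wx":0,"wy":0,"wz":0,"fingers":80},{"dx":0,"dy":0,"dz":0,"wx":0,"wy":0,"wz":0,"fingers":80}]';python3 st.py;python3 -c "
from h import *
fr,K,R,t=cam('wrist');save(fr,'w21')
fr,K,R,t=cam('scene');save(cv2.resize(fr[140:340,150:400],None,fx=3,fy=3),'s21')"
```

```text
time: 32.1
eef_pos: [0.5768, 0.0484, 0.1224]
tool_rot: [1.0, -0.001, -0.003, 0.002]
force: [-0.3, -0.3, -0.8]
gripper_width: 0.0602
t 32.1 pos [0.5768 0.0484 0.1224] jawdeg -90.06 z [-0.006 -0.003 -1.   ] w 0.0602 F [-0.3 -0.3 -0.8] q6 1.46
```

View pics/s21.png

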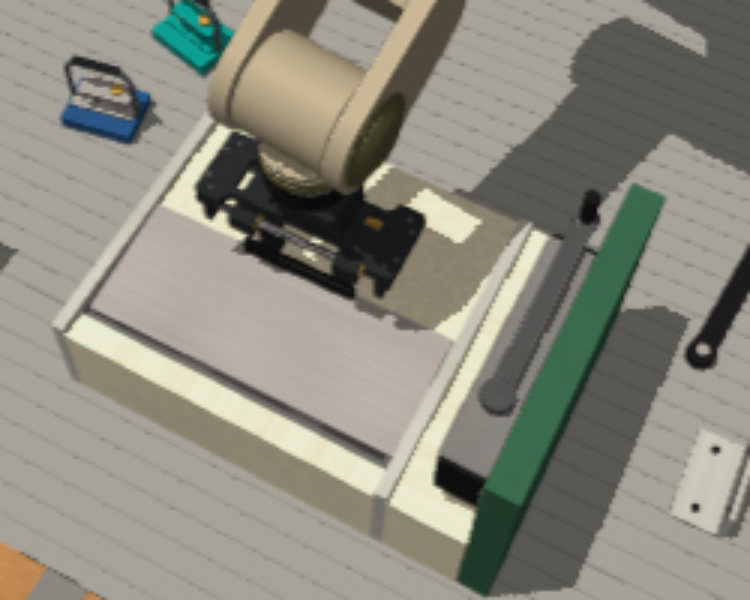

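View pics/w21.png

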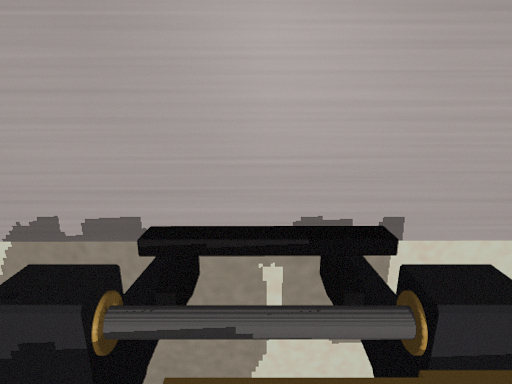

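```bash
python3 -m jog '[{"dx":0.4,"dy":0,"dz":0.05,"wx":0,"wy":0,"wz":0,"fingers":80},{"dx":0.3,"dy":0,"dz":0,"wx":0,"wy":0,"wz":0,"fingers":80},{"dx":0,"dy":0,"dz":0,"wx":0,"wy":0,"wz":0,"fingers":80}]';python3 st.py;python3 -c "
from h import *
fr,K,R,t=cam('wrist');save(fr,'w22')
fr,K,R,t=cam('scene');save(cv2.resize(fr[140:340,150:400],None,fx=3,fy=3),'s22')"
```

```text
time: 32.58
eef_pos: [0.5837, 0.0485, 0.1231]
tool_rot: [1.0, -0.001, -0.003, 0.002]
force: [-0.7, 0.0, -0.6]
gripper_width: 0.0606
t 32.58 pos [0.5837 0.0485 0.1231] jawdeg -90.06 z [-0.007 -0.003 -1.   ] w 0.0606 F [-0.7  0.  -0.6] q6 1.46
```

View pics/s22.png

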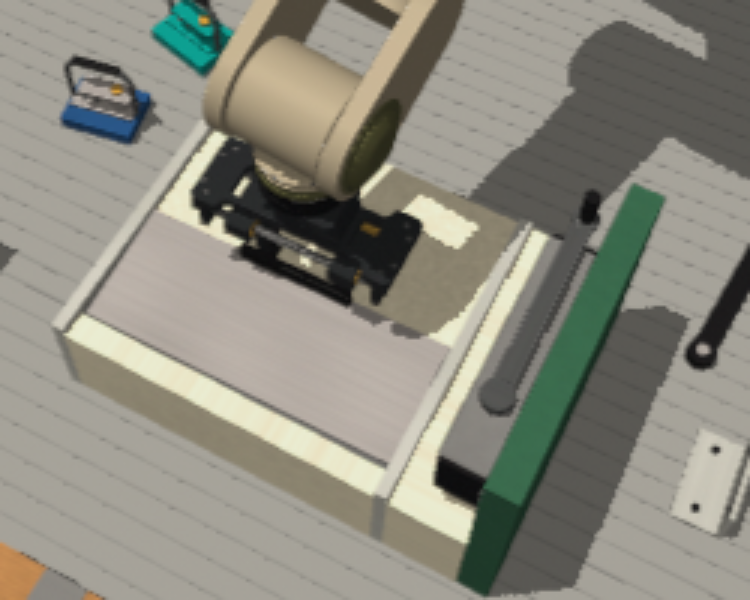

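View pics/w22.png

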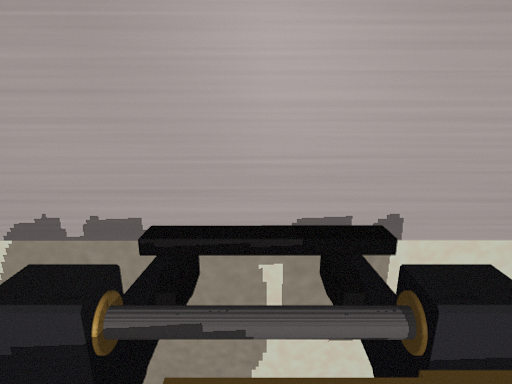

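Far edge is on the ledge and the near edge hasn't dropped yet. A few more mm.

```bash
python3 -m jog '[{"dx":0.25,"dy":0,"dz":0,"wx":0,"wy":0,"wz":0,"fingers":80},{"dx":0.15,"dy":0,"dz":0,"wx":0,"wy":0,"wz":0,"fingers":80},{"dx":0,"dy":0,"dz":0,"wx":0,"wy":0,"wz":0,"fingers":80}]';python3 st.py;python3 -c "
from h import *
fr,K,R,t=cam('wrist');save(fr[200:,:],'w23')
"
```

```text
time: 33.05
eef_pos: [0.5873, 0.0486, 0.1228]
tool_rot: [1.0, -0.001, -0.004, 0.001]
force: [-2.2, 0.5, -0.2]
gripper_width: 0.0607
t 33.05 pos [0.5873 0.0486 0.1228] jawdeg -90.08 z [-0.008 -0.003 -1.   ] w 0.0607 F [-2.2  0.5 -0.2] q6 1.46
```

View pics/w23.png

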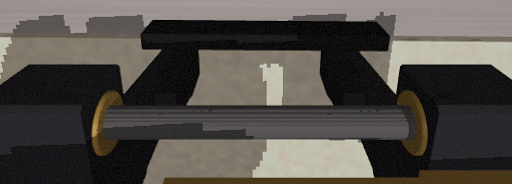

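```bash
python3 -m jog '[{"dx":0.2,"dy":0,"dz":0,"wx":0,"wy":0,"wz":0,"fingers":80},{"dx":0.2,"dy":0,"dz":0,"wx":0,"wy":0,"wz":0,"fingers":80},{"dx":0,"dy":0,"dz":0,"wx":0,"wy":0,"wz":0,"fingers":80}]';python3 st.py;python3 -c "
from h import *
fr,K,R,t=cam('wrist');save(fr[200:,:],'w24')
"
```

```text
time: 33.48
eef_pos: [0.5876, 0.0488, 0.123]
tool_rot: [1.0, -0.001, -0.01, 0.001]
force: [-0.4, 0.1, -0.4]
gripper_width: 0.0607
t 33.48 pos [0.5876 0.0488 0.123 ] jawdeg -90.16 z [-0.02  -0.003 -1.   ] w 0.0607 F [-0.4  0.1 -0.4] q6 1.46
```

View pics/w24.png

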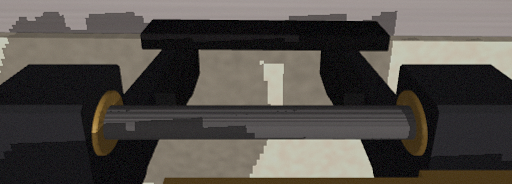

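```bash
python3 -m jog '[{"dx":-0.5,"dy":0,"dz":0,"wx":0,"wy":0,"wz":0,"fingers":80},{"dx":-1.5,"dy":0,"dz":1,"wx":0,"wy":-1.1,"wz":0,"fingers":80},{"dx":-1.5,"dy":0,"dz":4,"wx":0,"wy":0,"wz":0,"fingers":80},{"dx":-1.5,"dy":0,"dz":4,"wx":0,"wy":0,"wz":0,"fingers":80},{"dx":0,"dy":0,"dz":0,"wx":0,"wy":0,"wz":0,"fingers":80}]';python3 st.py;python3 -c "
from h import *
fr,K,R,t=cam('wrist');save(fr,'w25')
fr,K,R,t=cam('scene');save(cv2.resize(fr[170:330,160:360],None,fx=4,fy=4,interpolation=cv2.INTER_CUBIC),'s25')
fr,K,R,t=cam('side');save(cv2.resize(fr[130:290,150:350],None,fx=4,fy=4),'d25')"
```

```text
time: 34.15
eef_pos: [0.5374, 0.0485, 0.2162]
tool_rot: [1.0, -0.001, 0.004, 0.002]
force: [-0.3, 0.4, -0.5]
gripper_width: 0.0603
t 34.15 pos [0.5374 0.0485 0.2162] jawdeg -90.13 z [ 0.008 -0.003 -1.   ] w 0.0603 F [-0.3  0.4 -0.5] q6 1.45
```

View pics/w25.png

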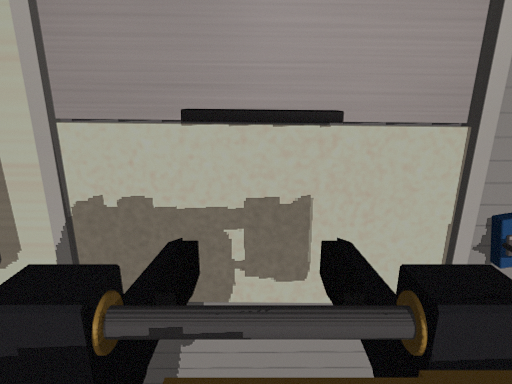

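View pics/s25.png

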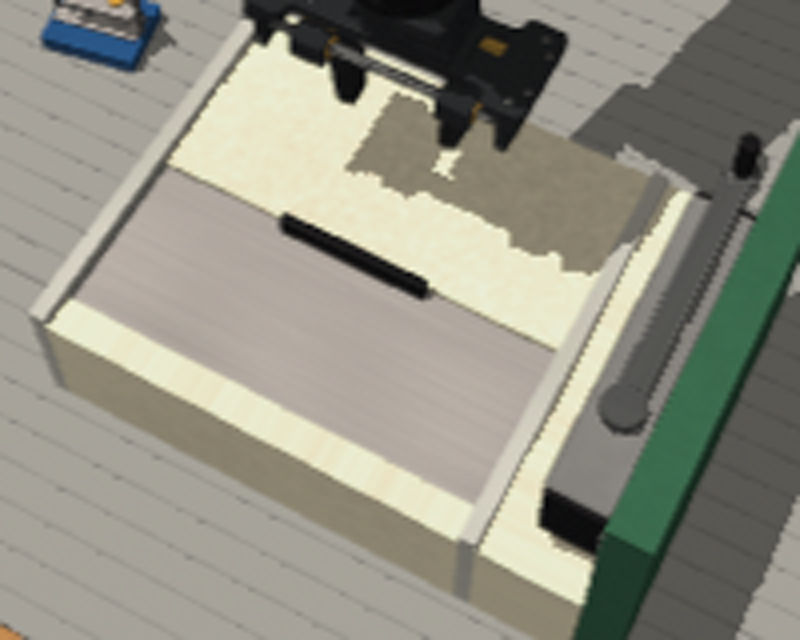

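View pics/d25.png

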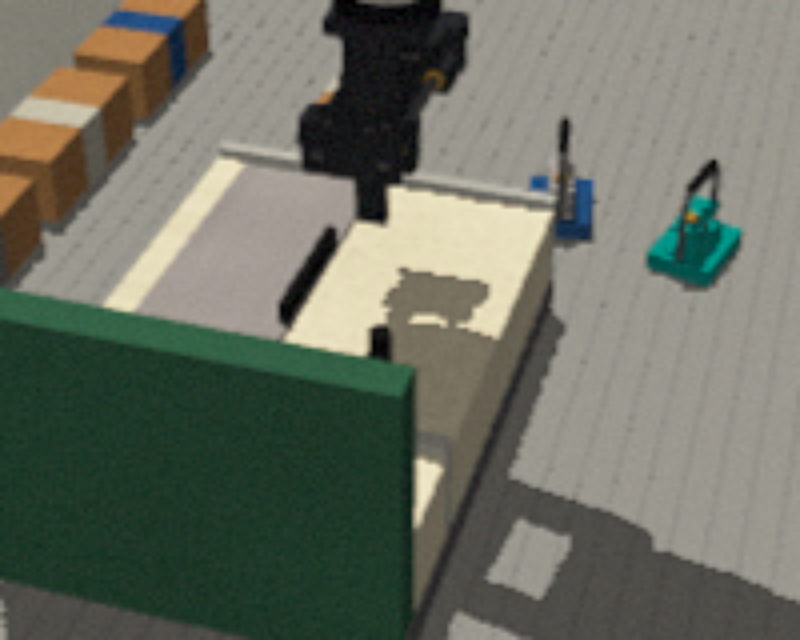

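```bash
python3 - <<'E'
from h import *
fr,K,R,t=cam('wrist')
save(cv2.resize(fr[95:140,165:360],None,fx=4,fy=4,interpolation=cv2.INTER_CUBIC),'lip2')
save(cv2.resize(fr[95:140,0:195],None,fx=4,fy=4,interpolation=cv2.INTER_CUBIC),'lip3')
save(cv2.resize(fr[95:140,340:512],None,fx=4,fy=4,interpolation=cv2.INTER_CUBIC),'lip4')
E
cd pics; python3 -c "
import cv2,numpy as np
a=[cv2.imread(f'lip{i}.png') for i in(3,2,4)]
w=max(x.shape[1] for x in a)
cv2.imwrite('lips.png',np.vstack([cv2.copyMakeBorder(x,0,4,0,w-x.shape[1],0) for x in a]))"
```

```text
(no output)
```

View pics/lips.png

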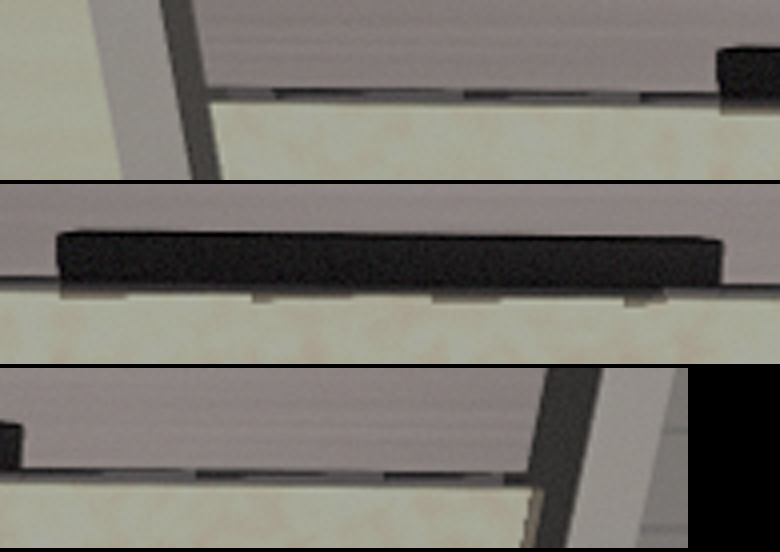

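```bash
python3 -m jog '[{"dx":-0.6,"dy":-3.3,"dz":0.8,"wx":0,"wy":0,"wz":9.3,"fingers":120},{"dx":-0.6,"dy":-3.3,"dz":0.5,"wx":0,"wy":0,"wz":9.3,"fingers":120},{"dx":-0.6,"dy":-3.3,"dz":0.5,"wx":0,"wy":0,"wz":9.3,"fingers":120},{"dx":-0.6,"dy":-3.3,"dz":0.5,"wx":0,"wy":0,"wz":9.3,"fingers":120},{"dx":-0.6,"dy":-3.3,"dz":0.5,"wx":0,"wy":0,"wz":9.3,"fingers":120},{"dx":-0.6,"dy":-3.3,"dz":0.5,"wx":0,"wy":0,"wz":9.3,"fingers":120},{"dx":-0.6,"dy":-3.3,"dz":0.3,"wx":0,"wy":0,"wz":9.3,"fingers":120},{"dx":-0.6,"dy":-3.3,"dz":0.3,"wx":0,"wy":0,"wz":9.3,"fingers":120},{"dx":-0.6,"dy":-3.3,"dz":0.3,"wx":0,"wy":0,"wz":9.3,"fingers":120},{"dx":-0.6,"dy":-3.3,"dz":0.3,"wx":0,"wy":0,"wz":9.3,"fingers":120},{"dx":-0.6,"dy":-3.3,"dz":0.3,"wx":0,"wy":0,"wz":9.3,"fingers":120},{"dx":0,"dy":-2,"dz":0,"wx":0,"wy":0,"wz":0,"fingers":120},{"dx":0,"dy":0,"dz":0,"wx":0,"wy":0,"wz":0,"fingers":120}]';python3 st.py;python3 -c "
from h import *
fr,K,R,t=cam('wrist');save(fr,'w26')
fr,K,R,t=cam('scene');save(fr,'s26')"
```

```text
time: 35.98
eef_pos: [0.467, -0.3468, 0.2432]
tool_rot: [0.604, 0.797, -0.006, -0.006]
force: [0.2, 1.5, -0.6]
gripper_width: 0.0464
t 35.98 pos [ 0.467  -0.3468  0.2432] jawdeg 15.67 z [-0.016 -0.003 -1.   ] w 0.0464 F [ 0.2  1.5 -0.6] q6 -1.11
```

View pics/w26.png

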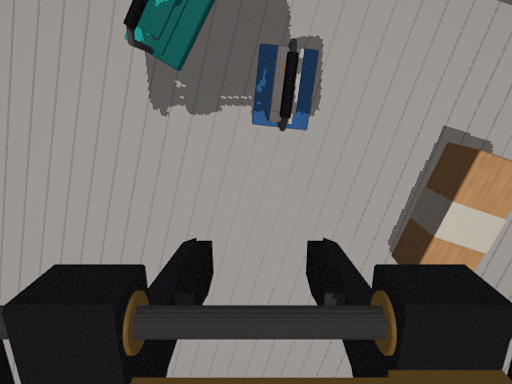

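View pics/s26.png

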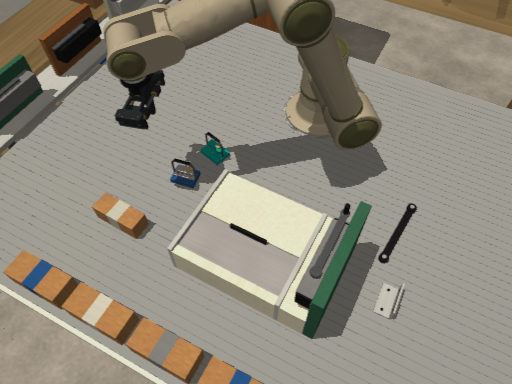

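```bash
python3 -c "
from h import *
fr,K,R,t=cam('wrist')
a=onz((293,53),.085,K,R,t);b=onz((287,117),.085,K,R,t);print('grip',(a+b)/2,np.linalg.norm(a-b),np.degrees(np.arctan2(*(a-b)[[1,0]])))
a=onz((318,49),.018,K,R,t);b=onz((307,129),.018,K,R,t);c=onz((253,124),.018,K,R,t);d=onz((262,46),.018,K,R,t);print((a+b+c+d)/4,np.degrees(np.arctan2(*(a-b)[[1,0]])),np.linalg.norm(a-b),np.linalg.norm(c-b))"
python3 -m jog '[{"dx":0,"dy":1.5,"dz":-1,"wx":0.2,"wy":-0.9,"wz":-4,"fingers":120},{"dx":0,"dy":3,"dz":-3,"wx":0,"wy":0,"wz":0,"fingers":120},{"dx":0,"dy":0,"dz":0,"wx":0,"wy":0,"wz":0,"fingers":120}]';python3 st.py
```

```text
grip [ 0.46537962 -0.25743501  0.085     ] 0.05078059600983036 101.63189642686814
[ 0.46517229 -0.25762067  0.018     ] 100.18634036076067 0.07892159953091195 0.05801705650721295
time: 36.5
eef_pos: [0.468, -0.2965, 0.2033]
tool_rot: [0.631, 0.776, 0.001, 0.0]
force: [0.4, 0.7, -0.4]
gripper_width: 0.0468
t 36.5 pos [ 0.468  -0.2965  0.2033] jawdeg 11.78 z [ 0.001  0.001 -1.   ] w 0.0468 F [ 0.4  0.7 -0.4] q6 -0.98
```

```bash
python3 -m jog '[{"dx":-0.2,"dy":1.9,"dz":-1,"wx":0,"wy":0,"wz":-0.7,"fingers":120},{"dx":-0.1,"dy":1.9,"dz":-2,"wx":0,"wy":0,"wz":0,"fingers":120},{"dx":0,"dy":0,"dz":-2,"wx":0,"wy":0,"wz":0,"fingers":120},{"dx":0,"dy":0,"dz":0,"wx":0,"wy":0,"wz":0,"fingers":120}]';python3 st.py;python3 -c "
from h import *
fr,K,R,t=cam('wrist');save(fr,'w27')"
```

```text
time: 37.0
eef_pos: [0.4671, -0.2589, 0.1566]
tool_rot: [0.635, 0.773, 0.0, 0.004]
force: [0.2, 0.1, 0.5]
gripper_width: 0.047
t 37.0 pos [ 0.4671 -0.2589  0.1566] jawdeg 11.17 z [ 0.007 -0.005 -1.   ] w 0.047 F [0.2 0.1 0.5] q6 -0.92
```

View pics/w27.png

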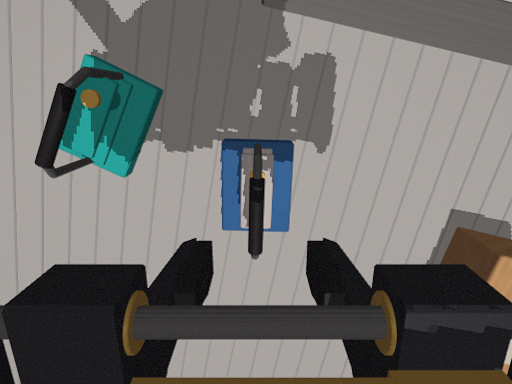

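Blue sample is centred between the fingers, bow grip at (256,218). The turquoise look-alike at (110,115) stays clear. I'll descend and grip.

```bash
python3 -m jog '[{"dx":-0.1,"dy":0.1,"dz":-3,"wx":0.3,"wy":0.4,"wz":0,"fingers":120},{"dx":-0.1,"dy":0.1,"dz":-2.5,"wx":0,"wy":0,"wz":0,"fingers":120},{"dx":0,"dy":0,"dz":-1.1,"wx":0,"wy":0,"wz":0,"fingers":120},{"dx":0,"dy":0,"dz":0,"wx":0,"wy":0,"wz":0,"fingers":120}]';python3 st.py
```

```text
time: 37.55
eef_pos: [0.4681, -0.2603, 0.0956]
tool_rot: [0.635, 0.772, -0.0, 0.006]
force: [0.8, -1.3, 0.9]
gripper_width: 0.0464
t 37.55 pos [ 0.4681 -0.2603  0.0956] jawdeg 11.14 z [ 0.009 -0.008 -1.   ] w 0.0464 F [ 0.8 -1.3  0.9] q6 -0.92
```

```bash
python3 -m jog '[{"dx":-0.3,"dy":0.3,"dz":-1.1,"wx":0.5,"wy":0.5,"wz":0,"fingers":120},{"dx":0,"dy":0,"dz":-0.1,"wx":0,"wy":0,"wz":0,"fingers":150},{"dx":0,"dy":0,"dz":0,"wx":0,"wy":0,"wz":0,"fingers":190},{"dx":0,"dy":0,"dz":0,"wx":0,"wy":0,"wz":0,"fingers":255},{"dx":0,"dy":0,"dz":0,"wx":0,"wy":0,"wz":0,"fingers":255},{"dx":0,"dy":0,"dz":0,"wx":0,"wy":0,"wz":0,"fingers":255},{"dx":0,"dy":0,"dz":0,"wx":0,"wy":0,"wz":0,"fingers":255}]';python3 st.py;python3 -c "
from h import *
fr,K,R,t=cam('wrist');save(fr,'w28')"
```

```text
time: 38.42
eef_pos: [0.4657, -0.2581, 0.085]
tool_rot: [0.635, 0.772, 0.0, 0.001]
force: [-0.5, -1.1, -1.7]
gripper_width: 0.0087
t 38.42 pos [ 0.4657 -0.2581  0.085 ] jawdeg 11.14 z [ 0.002 -0.001 -1.   ] w 0.0087 F [-0.5 -1.1 -1.7] q6 -0.92
```

View pics/w28.png

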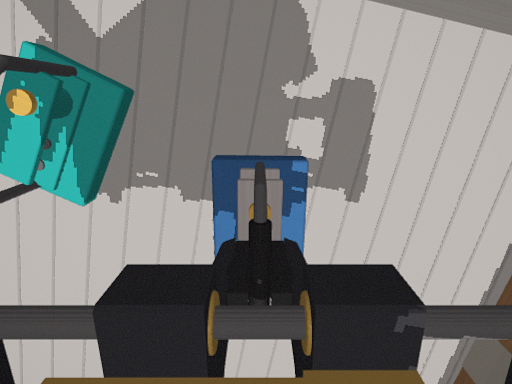

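```bash
python3 -m jog '[{"dx":0,"dy":0,"dz":2,"wx":0,"wy":0,"wz":0,"fingers":255},{"dx":0,"dy":0,"dz":4,"wx":0,"wy":0,"wz":0,"fingers":255},{"dx":0,"dy":0,"dz":5,"wx":0,"wy":0,"wz":0,"fingers":255},{"dx":0,"dy":0,"dz":5,"wx":0,"wy":0,"wz":0,"fingers":255},{"dx":1.1,"dy":2,"dz":1,"wx":0,"wy":0,"wz":-1.3,"fingers":255},{"dx":2.1,"dy":3.4,"dz":0,"wx":0,"wy":0,"wz":-1.3,"fingers":255},{"dx":2.1,"dy":3.4,"dz":0,"wx":0,"wy":0,"wz":-1.3,"fingers":255},{"dx":2.1,"dy":3.4,"dz":0,"wx":0,"wy":0,"wz":-1.3,"fingers":255},{"dx":2.1,"dy":3.4,"dz":0,"wx":0,"wy":0,"wz":-1.3,"fingers":255},{"dx":2.1,"dy":3.4,"dz":0,"wx":0,"wy":0,"wz":-1.3,"fingers":255},{"dx":2.1,"dy":3.4,"dz":0,"wx":0,"wy":0,"wz":-1.3,"fingers":255},{"dx":2.1,"dy":3.4,"dz":0,"wx":0,"wy":0,"wz":-1.3,"fingers":255},{"dx":1.5,"dy":2.2,"dz":0,"wx":0,"wy":0,"wz":-1.3,"fingers":255},{"dx":0,"dy":0,"dz":0,"wx":0,"wy":0,"wz":0,"fingers":255}]';python3 st.py
```

```text
time: 40.22
eef_pos: [0.6385, 0.0352, 0.2519]
tool_rot: [0.713, 0.701, -0.001, -0.009]
force: [-0.6, 0.1, -5.4]
gripper_width: 0.0086
t 40.23 pos [0.6385 0.0352 0.2519] jawdeg -0.99 z [-0.013  0.011 -1.   ] w 0.0086 F [-0.6  0.1 -5.4] q6 -0.11
```

```bash
python3 -m jog '[{"dx":0.9,"dy":0.6,"dz":0,"wx":-0.6,"wy":-0.7,"wz":0,"fingers":255},{"dx":0.7,"dy":0.5,"dz":-1,"wx":0,"wy":0,"wz":0,"fingers":255},{"dx":0,"dy":0,"dz":-1,"wx":0,"wy":0,"wz":0,"fingers":255},{"dx":0,"dy":0,"dz":0,"wx":0,"wy":0,"wz":0,"fingers":255}]';python3 st.py;python3 -c "
from h import *
fr,K,R,t=cam('wrist');save(fr,'w29')
fr,K,R,t=cam('scene');save(cv2.resize(fr[140:340,150:400],None,fx=3,fy=3),'s29')"
```

```text
time: 40.72
eef_pos: [0.6544, 0.0449, 0.2291]
tool_rot: [0.714, 0.7, -0.002, -0.001]
force: [0.2, 0.7, -4.6]
gripper_width: 0.0087
t 40.73 pos [0.6544 0.0449 0.2291] jawdeg -1.07 z [-0.004 -0.001 -1.   ] w 0.0087 F [ 0.2  0.7 -4.6] q6 -0.09
```

View pics/w29.png

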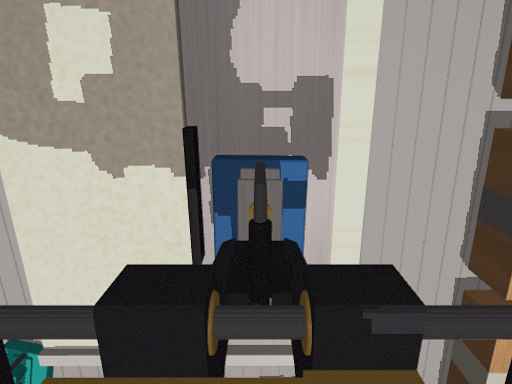

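View pics/s29.png

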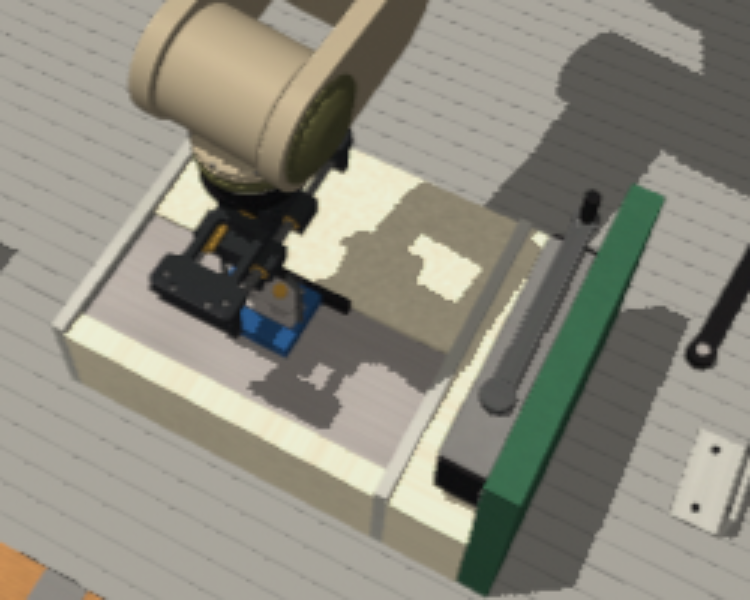

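Sample hangs centred over the cover and square, with the lip clear on the left. Touchdown should be at z ≈ 0.188.

```bash
python3 -m jog '[{"dx":0.1,"dy":0.4,"dz":-1.5,"wx":0,"wy":-0.2,"wz":0,"fingers":255},{"dx":0,"dy":0.1,"dz":-1.3,"wx":0,"wy":0,"wz":0,"fingers":255},{"dx":0,"dy":0,"dz":-0.5,"wx":0,"wy":0,"wz":0,"fingers":255},{"dx":0,"dy":0,"dz":0,"wx":0,"wy":0,"wz":0,"fingers":255}]';python3 st.py
```

```text
time: 41.32
eef_pos: [0.6555, 0.0501, 0.195]
tool_rot: [0.714, 0.7, 0.0, 0.001]
force: [0.3, -0.0, -3.9]
gripper_width: 0.0085
t 41.33 pos [0.6555 0.0501 0.195 ] jawdeg -1.09 z [ 0.002 -0.001 -1.   ] w 0.0085 F [ 0.3 -0.  -3.9] q6 -0.08
```

```bash
python3 -m jog '[{"dx":0,"dy":0,"dz":-0.4,"wx":0,"wy":0,"wz":0,"fingers":255},{"dx":0,"dy":0,"dz":-0.2,"wx":0,"wy":0,"wz":0,"fingers":255},{"dx":0,"dy":0,"dz":0,"wx":0,"wy":0,"wz":0,"fingers":255}]';python3 st.py
python3 -m jog '[{"dx":0,"dy":0,"dz":-0.15,"wx":0,"wy":0,"wz":0,"fingers":255},{"dx":0,"dy":0,"dz":0,"wx":0,"wy":0,"wz":0,"fingers":255}]';python3 st.py
```

```text
time: 41.7
eef_pos: [0.6558, 0.05, 0.1893]
tool_rot: [0.714, 0.7, 0.001, 0.001]
force: [0.6, -0.6, -4.7]
gripper_width: 0.0086
t 41.7 pos [0.6558 0.05   0.1893] jawdeg -1.09 z [ 0.003 -0.001 -1.   ] w 0.0086 F [ 0.6 -0.6 -4.7] q6 -0.08
time: 41.95
eef_pos: [0.6559, 0.05, 0.1881]
tool_rot: [0.714, 0.7, 0.001, 0.002]
force: [0.5, -0.1, -4.1]
gripper_width: 0.0084
t 41.95 pos [0.6559 0.05   0.1881] jawdeg -1.09 z [ 0.004 -0.001 -1.   ] w 0.0084 F [ 0.5 -0.1 -4.1] q6 -0.08
```

```bash
python3 -m jog '[{"dx":0,"dy":0,"dz":-0.1,"wx":0,"wy":0,"wz":0,"fingers":255},{"dx":0,"dy":0,"dz":0,"wx":0,"wy":0,"wz":0,"fingers":255},{"dx":0,"dy":0,"dz":0,"wx":0,"wy":0,"wz":0,"fingers":255}]';python3 st.py
python3 -m jog '[{"dx":0,"dy":0,"dz":-0.15,"wx":0,"wy":0,"wz":0,"fingers":255},{"dx":0,"dy":0,"dz":0,"wx":0,"wy":0,"wz":0,"fingers":255}]';python3 st.py
```

```text
time: 42.32
eef_pos: [0.6561, 0.0499, 0.1881]
tool_rot: [0.714, 0.7, 0.001, 0.002]
force: [-0.9, 0.8, -3.0]
gripper_width: 0.0086
t 42.33 pos [0.6561 0.0499 0.1881] jawdeg -1.09 z [ 0.005 -0.001 -1.   ] w 0.0086 F [-0.9  0.8 -3. ] q6 -0.08
time: 42.58
eef_pos: [0.6563, 0.0499, 0.1882]
tool_rot: [0.714, 0.7, 0.002, 0.003]
force: [-0.5, 0.2, -4.4]
gripper_width: 0.0085
t 42.58 pos [0.6563 0.0499 0.1882] jawdeg -1.08 z [ 0.007 -0.001 -1.   ] w 0.0085 F [-0.5  0.2 -4.4] q6 -0.08
```

```bash
python3 -m jog '[{"dx":0,"dy":0,"dz":0,"wx":0,"wy":0,"wz":0,"fingers":150},{"dx":0,"dy":0,"dz":0,"wx":0,"wy":0,"wz":0,"fingers":150},{"dx":0,"dy":0,"dz":0,"wx":0,"wy":0,"wz":0,"fingers":150},{"dx":0,"dy":0,"dz":2,"wx":0,"wy":0,"wz":0,"fingers":150},{"dx":0,"dy":0,"dz":4,"wx":0,"wy":0,"wz":0,"fingers":150},{"dx":0,"dy":-1,"dz":4,"wx":0,"wy":0,"wz":0,"fingers":150},{"dx":-1,"dy":-4,"dz":1,"wx":0,"wy":0,"wz":0,"fingers":150},{"dx":-1,"dy":-4,"dz":0,"wx":0,"wy":0,"wz":0,"fingers":150},{"dx":0,"dy":0,"dz":0,"wx":0,"wy":0,"wz":0,"fingers":150}]';python3 st.py;python3 -c "
from h import *
fr,K,R,t=cam('wrist');save(fr,'w30')
fr,K,R,t=cam('scene');save(fr,'s30')
fr,K,R,t=cam('side');save(fr,'d30')"
```

```text
time: 43.7
eef_pos: [0.636, -0.042, 0.3018]
tool_rot: [0.713, 0.701, 0.003, 0.004]
force: [0.2, 0.0, 0.2]
gripper_width: 0.0362
t 43.7 pos [ 0.636  -0.042   0.3018] jawdeg -1.02 z [ 0.01  -0.002 -1.   ] w 0.0362 F [0.2 0.  0.2] q6 -0.23
```

View pics/w30.png

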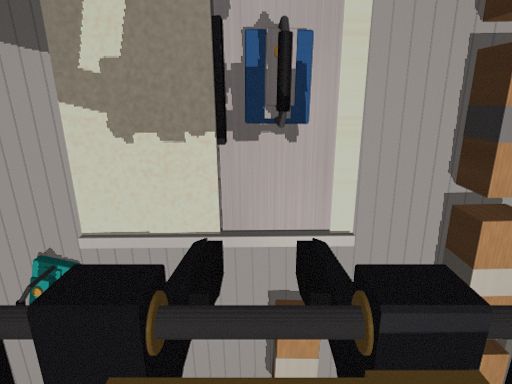

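View pics/s30.png

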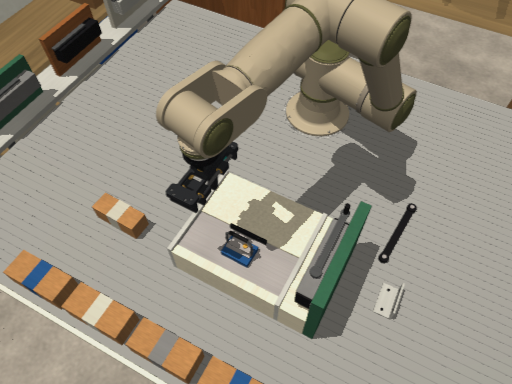

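View pics/d30.png

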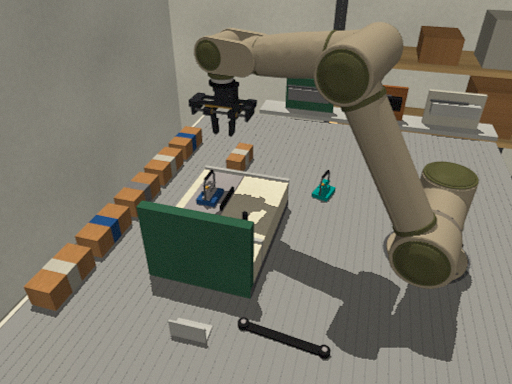

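Run:
```python
from h import *
fr,K,R,t=cam('wrist')
c=[onz(p,.121,K,R,t) for p in[(245,30),(312,31),(309,123),(247,122)]]
print('sample',np.mean(c,0).round(4),'axis',np.degrees(np.arctan2(*(c[1]-c[2])[[1,0]])),np.degrees(np.arctan2(*(c[0]-c[3])[[1,0]])),[np.linalg.norm(c[i]-c[i-1]).round(3) for i in range(4)])
for n,p in[('cover near',(219,200)),('near2',(222,160)),('cover far',(332,200)),('far2',(338,60))]:print(n,onz(p,.103,K,R,t).round(4))
fr,K,R,t=cam('scene')
s=onz((347,207),.237,K,R,t); print('stud',s, 'pivot hub',onz((316,271),.203,K,R,t))
```

```text
sample [0.6554 0.0522 0.121 ] axis 89.81895200128433 89.78241256758054 [np.float64(0.077), np.float64(0.058), np.float64(0.077), np.float64(0.058)]
cover near [ 0.5943 -0.0667  0.103 ]
near2 [ 0.5995 -0.0241  0.103 ]
cover far [ 0.7138 -0.0688  0.103 ]
far2 [0.7124 0.0684 0.103 ]
stud [0.48309665 0.26024982 0.237     ] pivot hub [0.65707039 0.25766869 0.203     ]
```

```bash
python3 -c "
from plant import robot
print(robot.finish_job())"
```

```text
the job is handed in; nothing more can be done
None
```

The display is ready and handed in at about 44 s of the 210 s. No verdict was reported, so what follows rests on my own measurements.

**What I did**
- **Closer arm:** I gripped the roller stud and swung the arm back until it met its stop.
- **Buckets:** two were present, copper and dark. I lifted each by its bail and stood both upright in the well.
- **Cover:** I pushed it forward by the lip until it dropped into the rebate.
- **Sample:** I lifted the blue sample by its bow and set it down on the cover.

**Last checks**
- **Sample:** at (0.655, 0.052) against the well middle at about (0.656, 0.048) m. Its bow lies within about 1° of the well's direction.
- **Cover:** the gap along the near edge was thin and even, so it looks seated. I judged its height by eye, not by a 2 mm measurement.
- **Closer arm:** stud and spindle line up parallel to the board to about 1°.
- **Buckets:** upright when last seen, just before the cover closed over them.
- **Left alone:** the carton, bracket, hold-open arm and turquoise look-alike look unmoved in the last pictures. The gripper was clear of everything.

**What went wrong or disagreed**
- My first jog call was refused because each row needs every field; nothing moved.
- The first grip on the stud missed because the arm stopped short in y. The second attempt held.
- The plinth yaw read -0.4° in the scene camera and about -1.2° in the wrist camera, which is well inside the tolerances.

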